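Turn over a culture dish and span its zone with spring calipers

ROBOT

A 7-joint arm with a two-finger parallel gripper is mounted at the origin on the work surface. World frame = base frame: x ahead of the robot, y to its left, z up, the work surface at z = 0. Lengths are in m, angles in rad, forces in N, time in s.
With the tool pointing down it reaches from about 0.4 to 0.85 m from the base axis. Payload 4.5 kg.
Tool frame: the origin (TCP) lies at the very end of the fingers, on their centre line; the grasp point (between the pads) lies 19 mm behind it (r.pinch_z is the distance from the TCP to the grasp point, in m); z points along the fingers, y is the line along which they close (so a half turn about z gives the same grasp; the last joint's range is limited). The gripper opens to 88 mm and grips with 3 to 60 N. Pads are 18 mm wide; open, the fingers measure 123 mm over their backs; the gripper's body (75 mm by 187 mm) begins 45 mm behind the grasp point.
Start: joints at [-1.157, 0.689, -0.195, 1.565, 0.157, 0.902, -0.215], TCP at [0.232, 0.58, 0.239] pointing down, gripper open.
Joint ranges: [-3.01, 3.01], [-0.46, 2.08], [-1.47, 1.51], [0.13, 2.56], [-1, 4.14], [0.04, 2.09], [-2.66, 2.66]. Speed limits (rad/s): [2.57, 2.57, 3.14, 3.14, 3.14, 3.14, 3.14].

INTERFACE

Orientations are given as a unit quaternion [x, y, z, w].
In Python, from plant import r, cams gives the robot as it stands.
- The arm moves only by the shell command python3 -m pendant 'ROWS' [FORCE]. ROWS is JSON, a list of rows, each a list of 3 entries, a list of its own where there are three numbers: the closure, from -1 (fully open) to 1 (shut), then the shift along the tool's x, y, z in mm, then the turn, a rotation vector about the tool's x, y, z in degrees. A call has 1 to 8 rows; each row shifts and turns the commanded pose from where the row before left it, along the tool's axes as they then stand; what a row does not reach is not made up. A row lasts 1/8 s, in which the tool goes at most 62.5 mm and 10.7 degrees, less where a joint would pass 70% of its speed; a pose out of reach is approached as far as the arm can. A call with a gripper value outside its range is refused whole. The fingers move at their own pace and stop on an object; FORCE is the grip in N (left out, the last holds). Time passes only in rows, so rows that do not move let the fingers close. It gives the time, the measured TCP pose, the force, the opening and the grip force at its end, in the units of the state.
- r.get_state(): the state, without advancing time (a new reading comes with each control period).
- cams.snapshot(name): name is "scene" or "side" or "wrist"; returns a dict with "img" (480x640x3 uint8, red, green, blue), "camera_matrix" (3x3 intrinsics, pixels), "camera_from_world" (4x4, takes a point from world to camera coordinates); the wrist camera has in their place "tool_from_camera" (4x4, takes a point from camera to tool coordinates, whose origin is the TCP and whose axes are the flange's). Camera axes: x right, y up, looking along -z (the intrinsics and any distortion apply to the point x, -y, -z); pixel columns grow to the right and rows downward; lengths in m; the calibration is good to about 2 mm. A picture is of the moment at which its call begins: read the wrist's pose just before it. There is no depth.
- r.finish_job(): hands the job in; it is judged then, once.
The state is a dict: "clock": time; "q": joint angles; "qd": joint speeds; "joint_torque": joint torques, N m; "tool_pos": TCP position; "eef_rot": TCP orientation; "contact_force": force on the tool from outside, world axes, zero at the start; "moment": the same for the moment, N m; "opening": opening from 0.0 (shut) to 1.0 (fully open); "finger_force": force on a finger pad.
Only numpy, scipy, OpenCV 4.12 (cv2) and the standard library are available. Lean on these libraries where they do the work, as an engineer would, in place of code of your own. Each camera call takes 0.05 s, during which the arm holds its last target. There are 200 camera calls.

TASK

Measure the clear zone on the milk culture: gently turn over the small round dish on the black reading plate, without letting it topple or drop, and leave it lying on the plate base up, so that its round zone shows. Then pick up the sprung steel calipers across their two legs and squeeze them until the points span exactly the zone's width, one point over each edge on a line through its middle, held just above the dish (a few millimetres) without leaning on it or on anything else. Finish while holding the calipers there with the gap steady, and leave the bottles and the other dishes alone.

Things in the scene. Friction and masses are not known exactly. Their poses are not given: they have to be found in the camera images.
- plate: black acrylic reading plate, 180 x 180 x 3 mm, flat on the bench and fixed; origin at the centre of its underside (bench height), z up
- dish: closed culture dish, lid and base in one piece, 60 mm across, 15 mm high, 30 g; starts on the black plate, plain frosted lid up. Origin: centre of the outer face of its base; z points from base to lid, so down once turned over (origin then on top). It can stand on its upright edge. The base face is cream, with the darker round zone, 30 mm across, at its exact centre round a 6 mm white paper disc
- calipers: sprung steel calipers like large tweezers, 200 mm long, 90 g, lying on the edges of their two strip legs, 12 mm high. Origin midway between the legs, amid the ribbed finger grips (32 mm long, 12 mm high), on the underside; x towards the points, z up, y across the legs. Relaxed, the grips measure 36.5 mm over their outsides; 26.3 mm, and parallel, when the points are 30 mm apart
- leg (a joint): pivot of one caliper leg against the other, at the heel 97 mm behind the origin, rad: 0 relaxed (points 50 mm apart), grows as squeezed, 0.25 shut. Point gap = 380 mm x sin((0.264 - value)/2): 0.106 at 30 mm. Each mm of squeeze at the grips closes the points 2 mm; the spring is soft and linear, about 7 N on each grip at the 30 mm gap
- point_a (a point): end of the left (+y) caliper point, 6 mm high, this point at its mid height (6 mm above the bench as it lies); 91 mm ahead of the calipers' origin, 25 mm to the left when relaxed, and 92.5 mm ahead when squeezed to 30 mm
- point_b (a point): end of the right (-y) caliper point, likewise
- heel (a point): rear end of the calipers, 105 mm behind their origin, at mid height of the leg
- bottle_l: filled 60 ml square milk bottle with white cap, 42 x 42 x 77 mm, on the left of the work; not to be disturbed; origin at the centre of its underside
- bottle_r: the same, on the right of the work; not to be disturbed
- stack: stack of two further closed dishes, 60 mm across, 30 mm high, beyond the work; not to be disturbed; origin at the centre of its underside
Things that resemble listed ones, but are neither listed nor needed, are in the scene too. Several things look just like the calipers: the one meant starts nearest to the robot's base.

How it is judged:
By the outcome, as a careful person would: the job done as asked, in the order asked, and still so for the second after the job is handed in, while the arm keeps its last pose, push and grip.
It also fails if it takes over 69 s, if anything falls off the work surface, if the arm or the gripper's body presses on something with over 40 N, if the wrist force passes 120 N, or if a joint passes its speed limit or range.

## Working session

There is one attempt and no reset: what is moved stays moved. The work goes in short steps, Python scripts to look and compute and a shell command to move; the robot and the scene stay as the last step left them, time stands still between calls to the robot, and variables do not carry over. Pictures are saved under pics/ and viewed, at most 10 in all, crops included, and the job is handed in when it is done.

```bash
ls; mkdir -p pics
python3 - <<'E'
from plant import r,cams
import cv2,numpy as np
print(r.get_state())
for n in("scene","side","wrist"):
    s=cams.snapshot(n); cv2.imwrite(f"pics/{n}0.png",s["img"][...,::-1])
    print(n,{k:np.round(v,4).tolist() for k,v in s.items() if k!="img"})
E
```

```text
pics
{'clock': 0.0, 'q': array([-1.15719979,  0.68999103, -0.1945353 ,  1.56632221,  0.1572691 ,
        0.90252143, -0.21507268]), 'qd': array([-1.50768659e-03,  1.18051432e-03, -1.44366942e-03, -1.21068314e-04,
        2.00460646e-05, -1.21722928e-03, -1.80036632e-03]), 'joint_torque': array([-2.32276670e-04, -5.27565479e+01, -1.26695450e+00, -1.53430277e+01,
       -5.26409259e-02,  6.47666340e-03,  1.78392452e-04]), 'tool_pos': array([0.23150177, 0.57986315, 0.237912  ]), 'eef_rot': array([ 1.88706703e-01,  9.82033056e-01, -9.17638272e-04, -1.26086975e-04]), 'contact_force': array([ 0.29756972, -0.05493669, -0.03235895]), 'moment': array([ 0.00147188, -0.0083045 , -0.03650878]), 'finger_force': 0.0, 'opening': 1.0012026767477884}
scene {'camera_matrix': [[493.0431, 0.0, 319.2258], [0.0, 493.0431, 237.7727], [0.0, 0.0, 1.0]], 'camera_from_world': [[0.4272, 0.9041, -0.0124, -0.2066], [-0.6981, 0.3386, 0.6309, 0.4314], [0.5746, -0.2609, 0.7757, -1.4799], [0.0, 0.0, 0.0, 1.0]]}
side {'camera_matrix': [[510.1802, 0.0, 323.1174], [0.0, 510.1802, 237.3267], [0.0, 0.0, 1.0]], 'camera_from_world': [[0.9561, -0.2925, 0.0164, -0.5906], [0.1966, 0.6819, 0.7045, -0.1074], [-0.2173, -0.6704, 0.7095, -1.3421], [0.0, 0.0, 0.0, 1.0]]}
wrist {'camera_matrix': [[341.522, 0.0, 319.1936], [0.0, 341.522, 237.3286], [0.0, 0.0, 1.0]], 'tool_from_camera': [[-0.0001, 0.9498, 0.3127, 0.0813], [1.0, 0.0002, -0.0002, 0.0006], [-0.0003, 0.3127, -0.9498, -0.1466], [0.0, 0.0, 0.0, 1.0]]}
```

View pics/scene0.png

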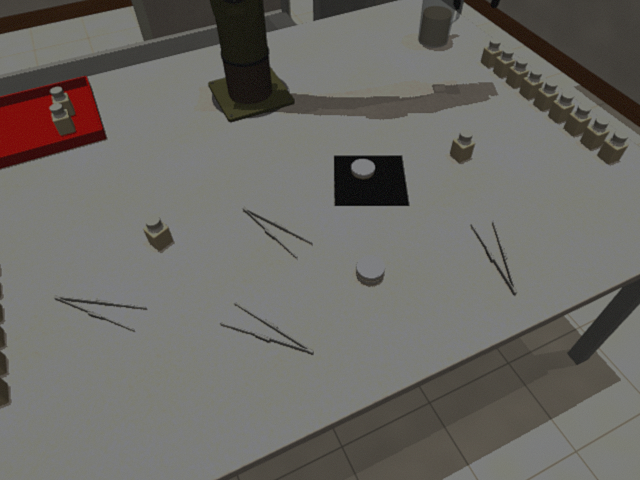

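View pics/side0.png

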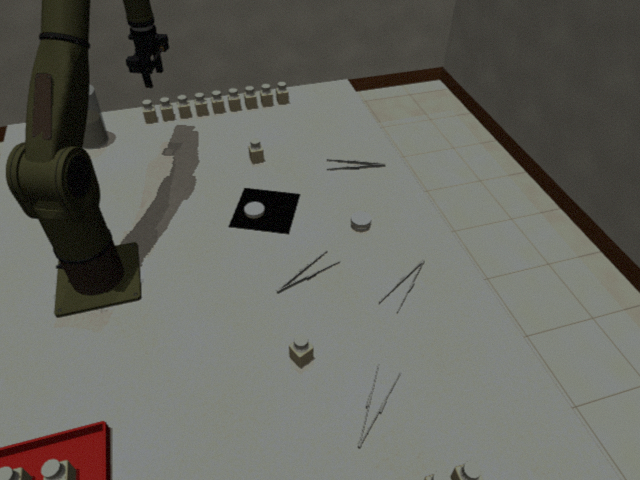

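Scene view: four tweezer-like calipers, with heels at (243,210), (56,298), (312,352) and (515,292). The one at (243,210) is nearest the base, which is at about (250,100). The dish is at (363,168) on the black plate. The stack is at (370,270) and the bottles are at (462,147) and (158,232). I'll localise them next and check my choice in a crop.

```bash
cat > h.py <<'E'
from plant import r,cams
import cv2,numpy as np
from scipy.spatial.transform import Rotation as R
def snap(n):
    st=r.get_state(); s=cams.snapshot(n)
    if n=="wrist":
        T=np.eye(4); T[:3,:3]=R.from_quat(st["eef_rot"]).as_matrix(); T[:3,3]=st["tool_pos"]
        s["wc"]=T@s["tool_from_camera"]
    else: s["wc"]=np.linalg.inv(s["camera_from_world"])
    s["st"]=st
    return s
def px2w(s,uv,z):
    K=s["camera_matrix"]; uv=np.atleast_2d(np.array(uv,float))
    d=np.c_[(uv[:,0]-K[0,2])/K[0,0],-(uv[:,1]-K[1,2])/K[1,1],-np.ones(len(uv))]@s["wc"][:3,:3].T
    o=s["wc"][:3,3]; return o+d*((z-o[2])/d[:,2])[:,None]
def w2px(s,P):
    P=np.atleast_2d(np.array(P,float)); p=(P-s["wc"][:3,3])@s["wc"][:3,:3]; K=s["camera_matrix"]
    return np.c_[K[0,2]+K[0,0]*p[:,0]/-p[:,2],K[1,2]+K[1,1]*p[:,1]/p[:,2]]
E
python3 - <<'E'
from h import *
np.set_printoptions(precision=4,suppress=True)
a=snap("scene");b=snap("side")
for n,z,p,q in [("heel",.006,(243,210),(278,292)),("tips",.006,(311,243),(339,262)),("tips2",.006,(297,257),(327,252)),
 ("dishtop",.018,(363,165),(254,208)),("pl1",.003,(334,155),(242,189)),("pl2",.003,(404,155),(300,193)),("pl3",.003,(409,206),(290,234)),("pl4",.003,(335,206),(229,227)),
 ("botA",.077,(464,135),(256,141)),("botB",.077,(153,219),(300,342)),("stack",.03,(370,264),(361,218))]:
    print(n,px2w(a,p,z)[0,:2],px2w(b,q,z)[0,:2])
c=np.hstack([cv2.resize(a["img"][140:300,210:440],None,fx=1.7,fy=2),cv2.resize(b["img"][170:330,210:400],None,fx=2,fy=2)])
cv2.imwrite("pics/c1.png",np.clip(c[...,::-1]*1.7,0,255).astype(np.uint8))
E
```

```text
heel [ 0.441  -0.1807] [ 0.4406 -0.1818]
tips [ 0.603  -0.0768] [ 0.6239 -0.127 ]
tips2 [ 0.6254 -0.121 ] [ 0.6037 -0.0823]
dishtop [0.4396 0.1439] [0.4446 0.1388]
pl1 [0.3581 0.1024] [0.4286 0.2536]
pl2 [0.439  0.2674] [0.5987 0.185 ]
pl3 [0.6003 0.1826] [0.5235 0.0176]
pl4 [0.5228 0.0233] [0.3607 0.0945]
botA [0.5089 0.3882] [0.5077 0.3913]
botB [ 0.446  -0.3784] [ 0.4443 -0.3882]
stack [0.7264 0.0041] [ 0.7313 -0.0021]
```

View pics/c1.png

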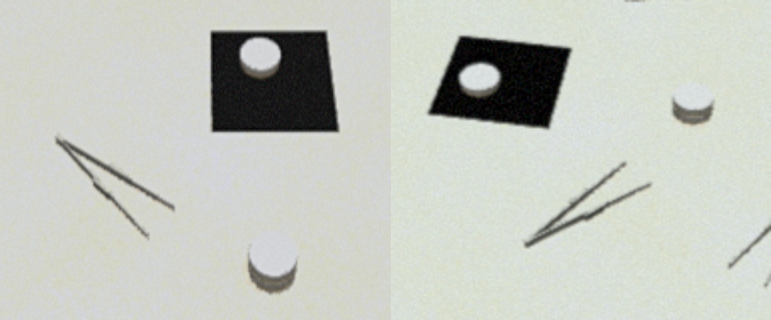

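The crop confirms it: the calipers with heel at scene (243,210) and points at (311,243) and (297,257) are nearest the base, and the dish is alone on the plate. I'll move above the dish with the closing axis radial.

```bash
cat >> h.py <<'E'
np.set_printoptions(precision=4,suppress=True)
from scipy.linalg import logm,expm
def rot(ybear,tilt,):
    """tool frame: y horizontal at bearing (deg); tilt deg turns about tool y, + = z heads towards tool +x side (camera up)"""
    b=np.radians(ybear); y=np.array([np.cos(b),np.sin(b),0]); z=np.array([0,0,-1.]); x=np.cross(y,z)
    return np.c_[x,y,z]@R.from_rotvec([0,np.radians(tilt),0]).as_matrix()
def go(pos,Rm,n):
    st=r.get_state(); A=R.from_quat(st["eef_rot"]); d=(R.from_matrix(A.as_matrix().T@Rm))
    T=np.eye(4);T[:3,:3]=d.as_matrix();T[:3,3]=A.inv().apply(np.array(pos)-st["tool_pos"])
    L=np.real(logm(T)); S=expm(L/n)
    print("total mm",(T[:3,3]*1e3).round(1),"deg",np.degrees(d.as_rotvec()).round(1),"| row x%d:"%n,(S[:3,3]*1e3).round(1),np.degrees(R.from_matrix(S[:3,:3]).as_rotvec()).round(2))
def show():
    st=r.get_state(); M=R.from_quat(st["eef_rot"]).as_matrix()
    print("t",round(st["clock"],2),"q",st["q"],"pos",st["tool_pos"],"\nx",M[:,0],"y",M[:,1],"z",M[:,2],"open",round(st["opening"],4),"F",st["contact_force"],"g",round(st["finger_force"],2))
E
python3 -c "
from h import *
print(rot(18,0))
go([.46,.145,.20],rot(18,0),12)"
```

```text
[[-0.309   0.9511  0.    ]
 [ 0.9511  0.309   0.    ]
 [ 0.      0.     -1.    ]]
total mm [-373.4 -319.5   38.6] deg [-0.   0.  50.2] | row x12: [-40.3 -12.7   3.2] [-0.    0.    4.19]
```

```bash
python3 -m pendant '[[-1,[-40,-12.7,3.2],[0,0,4.2]],[-1,[-40,-12.7,3.2],[0,0,4.2]],[-1,[-40,-12.7,3.2],[0,0,4.2]],[-1,[-40,-12.7,3.2],[0,0,4.2]],[-1,[-40,-12.7,3.2],[0,0,4.2]],[-1,[-40,-12.7,3.2],[0,0,4.2]]]'; python3 -m pendant '[[-1,[-40,-12.7,3.2],[0,0,4.2]],[-1,[-40,-12.7,3.2],[0,0,4.2]],[-1,[-40,-12.7,3.2],[0,0,4.2]],[-1,[-40,-12.7,3.2],[0,0,4.2]],[-1,[-40,-12.7,3.2],[0,0,4.2]],[-1,[-40,-12.7,3.2],[0,0,4.2]],[-1,[0,0,0],[0,0,0]],[-1,[0,0,0],[0,0,0]]]'; python3 -c "
from h import *
show()
s=snap('wrist'); cv2.imwrite('pics/w1.png',s['img'][...,::-1])
print(w2px(s,[[.442,.141,.018]]))
go([.46,.145,.20],rot(18,0),1)"
```

```text
clock: 1.0
tool_pos: [0.3936, 0.3884, 0.2194]
eef_rot: [0.4, 0.917, 0.0, 0.0]
contact_force: [0.1, 0.4, 0.2]
opening: 1.005
finger_force: 0.0
clock: 2.0
tool_pos: [0.4572, 0.1489, 0.2004]
eef_rot: [0.589, 0.808, 0.001, -0.0]
contact_force: [0.4, 0.8, 1.0]
opening: 1.001
finger_force: 0.0
t 2.0 q [-0.4002  0.5651 -0.0155  2.0381  0.0147  0.5377 -0.1137] pos [0.4572 0.1489 0.2004] 
x [-0.3072  0.9516  0.0008] y [0.9516 0.3072 0.0007] z [ 0.0004  0.001  -1.    ] open 1.0009 F [0.4262 0.7588 1.0342] g 0.0
[[301.4951 214.8141]]
total mm [-5.1  1.3  0.4] deg [ 0.  -0.1 -0. ] | row x1: [-5.1  1.3  0.4] [ 0.04 -0.06 -0.04]
```

View pics/w1.png

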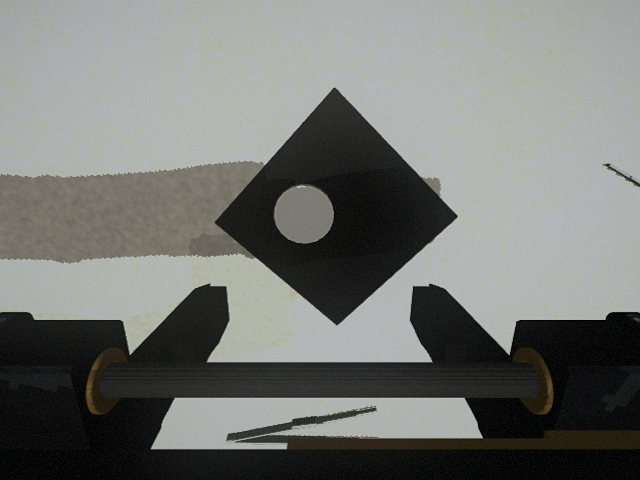

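The wrist view shows the dish at about (304,214) on the plate diamond (335,88), (457,217), (337,325), (216,221). I'll fit the dish and test the tilt range here.

```bash
python3 - <<'E'
from h import *
s=snap('wrist'); g=cv2.cvtColor(s['img'],cv2.COLOR_RGB2GRAY); m=(g[150:270,260:350]>75).astype(np.uint8)
n,l,st,c=cv2.connectedComponentsWithStats(m); i=[k for k in range(1,n) if 1500<st[k,4]<5000]
for k in i:
    cs,_=cv2.findContours((l==k).astype(np.uint8),cv2.RETR_EXTERNAL,cv2.CHAIN_APPROX_NONE); e=cv2.fitEllipse(cs[0]); print(st[k],e)
    print(px2w(s,np.array(e[0])+[260,150],.018), px2w(s,np.array(e[0])+[260,150],.016))
print(px2w(s,[(335,88),(457,217),(337,325),(216,221)],.003), px2w(s,[(335,88),(457,217),(337,325),(216,221)],.003).mean(0))
go([.45,.14,.20],rot(18,65),7)
E
python3 -m pendant '[[-0.6,[0,0,0],[0,9,0]],[-0.6,[0,0,0],[0,9,0]],[-0.6,[0,0,0],[0,9,0]],[-0.6,[0,0,0],[0,9,0]],[-0.6,[0,0,0],[0,9,0]],[-0.6,[0,0,0],[0,9,0]],[-0.6,[0,0,0],[0,9,0]],[-0.6,[0,0,0],[0,0,0]]]'; python3 -c "
from h import *
show()"
```

```text
[  14   35   60   59 2750] ((43.2451286315918, 64.39151000976562), (57.5658073425293, 59.01490783691406), 103.77251434326172)
[[0.4434 0.1426 0.018 ]] [[0.4435 0.1421 0.016 ]]
[[0.4364 0.2632 0.003 ]
 [0.597  0.1853 0.003 ]
 [0.5199 0.0247 0.003 ]
 [0.3594 0.1039 0.003 ]] [0.4782 0.1443 0.003 ]
total mm [-7.  -9.7  0.4] deg [ 0.  64.9  0. ] | row x7: [-1.  -1.4 -0.4] [0.01 9.28 0.  ]
clock: 3.1
tool_pos: [0.4576, 0.1468, 0.1973]
eef_rot: [0.504, 0.687, 0.308, -0.423]
contact_force: [-0.3, -0.0, 0.3]
opening: 0.798
finger_force: 0.0
t 3.1 q [ 0.5924  1.078  -0.7932  1.8682 -0.4729  0.843   0.6947] pos [0.4576 0.1468 0.1973] 
x [-0.1331  0.4321  0.892 ] y [ 0.9531  0.3026 -0.0044] z [-0.2718  0.8496 -0.4521] open 0.7978 F [-0.29   -0.0423  0.312 ] g 0.0
```

Tilting to +63° works. Next the other side.

```bash
python3 -m pendant '[[-0.6,[0,0,0],[0,-10,0]],[-0.6,[0,0,0],[0,-10,0]],[-0.6,[0,0,0],[0,-10,0]],[-0.6,[0,0,0],[0,-10,0]],[-0.6,[0,0,0],[0,-10,0]],[-0.6,[0,0,0],[0,-10,0]]]' >/dev/null;  python3 -m pendant '[[-0.6,[0,0,0],[0,-10,0]],[-0.6,[0,0,0],[0,-10,0]],[-0.6,[0,0,0],[0,-10,0]],[-0.6,[0,0,0],[0,-10,0]],[-0.6,[0,0,0],[0,-10,0]],[-0.6,[0,0,0],[0,0,0]]]'; python3 -c "
from h import *
show()"
```

```text
clock: 4.6
tool_pos: [0.4547, 0.1539, 0.1974]
eef_rot: [0.538, 0.749, -0.228, 0.312]
contact_force: [-0.5, -0.1, 0.5]
opening: 0.801
finger_force: 0.0
t 4.6 q [-1.1954  0.8846  0.5904  1.9744  0.4019  0.7616 -0.7346] pos [0.4547 0.1539 0.1974] 
x [-0.2265  0.6638 -0.7128] y [ 0.9481  0.318  -0.0051] z [ 0.2233 -0.6769 -0.7014] open 0.8006 F [-0.5223 -0.1053  0.4665] g 0.0
```

```bash
python3 -c "
from h import *
go([.4446,.1386,.045],rot(18,-28),5)"
```

```text
total mm [100.7 -13.7 115. ] deg [ 0.1 17.5  0.6] | row x5: [17.3 -2.8 25.4] [0.02 3.49 0.12]
```

```bash
python3 -m pendant '[[-0.6,[17.3,-2.8,25.4],[0,3.5,0.1]],[-0.6,[17.3,-2.8,25.4],[0,3.5,0.1]],[-0.6,[17.3,-2.8,25.4],[0,3.5,0.1]],[-0.6,[17.3,-2.8,25.4],[0,3.5,0.1]],[-0.6,[17.3,-2.8,25.4],[0,3.5,0.1]],[-0.6,[0,0,0],[0,0,0]],[-0.6,[0,0,0],[0,0,0]]]' >/dev/null; python3 -c "
from h import *
show()
go([.4446,.1386,.0095],rot(18,-28),3)
s=snap('wrist'); cv2.imwrite('pics/w2.png',s['img'][...,::-1])"
```

```text
t 5.47 q [-0.9578  1.0062  0.4353  2.1268  0.3655  0.2551 -0.7401] pos [0.4475 0.1329 0.0486] 
x [-0.2616  0.8429 -0.4702] y [0.9542 0.299  0.0051] z [ 0.1449 -0.4474 -0.8825] open 0.8011 F [-0.815  -0.7877 -0.0899] g 0.0
total mm [24.  -1.3 31.5] deg [-0.   0.1 -0.7] | row x3: [ 8.  -0.4 10.5] [-0.01  0.02 -0.22]
```

View pics/w2.png

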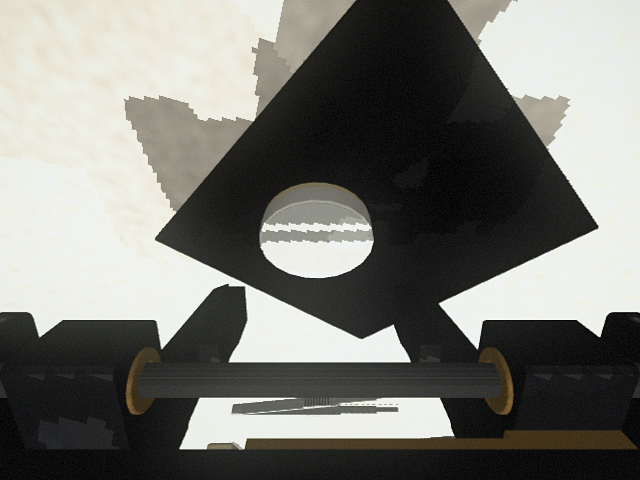

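The dish (centre about (316,240)) sits between the fingertips (245 and 395). Descend and grip.

```bash
python3 -m pendant '[[-0.6,[8,-0.4,10.5],[0,0,-0.2]],[-0.6,[8,-0.4,10.5],[0,0,-0.2]],[-0.6,[7,-0.4,9.5],[0,0,-0.2]],[-0.6,[0,0,0],[0,0,0]],[-0.6,[0,0,0],[0,0,0]]]' >/dev/null; python3 -c "
from h import *
show()
go([.4446,.1386,.0095],rot(18,-28),1)"; python3 -m pendant '[[0.0,[0,0,0],[0,0,0]],[0.4,[0,0,0],[0,0,0]],[0.6,[0,0,0],[0,0,0]],[0.6,[0,0,0],[0,0,0]],[0.6,[0,0,0],[0,0,0]]]' 10
```

```text
t 6.15 q [-0.9702  1.0938  0.4316  2.1174  0.3566  0.1918 -0.7636] pos [0.4436 0.1376 0.0083] 
x [-0.2741  0.8377 -0.4724] y [ 0.951   0.3091 -0.0037] z [ 0.143  -0.4503 -0.8814] open 0.7983 F [ 0.5692  0.6418 -0.5312] g 0.06
total mm [-0.   1.3 -1.3] deg [-0.2  0.2  0.1] | row x1: [-0.   1.3 -1.3] [-0.18  0.19  0.1 ]
clock: 6.78
tool_pos: [0.4438, 0.1376, 0.009]
eef_rot: [0.57, 0.785, -0.144, 0.196]
contact_force: [0.5, -0.9, -0.3]
opening: 0.67
finger_force: 10.0
```

```bash
python3 -c "
from h import *
st=r.get_state(); A=R.from_quat(st['eef_rot'])
c=A.inv().apply(np.array([.4434,.1424,.0105])-st['tool_pos']); c[1]=0; print(c*1e3)
M=A.as_matrix()@R.from_rotvec([0,np.pi/2,0]).as_matrix(); print(M)
go(st['tool_pos']+[0,0,.05],A.as_matrix(),2)
go(np.array([.478,.144,.09])-M@c,M,11)
np.savez('g1.npz',c=c,M=M)"
```

```text
[ 3.4365  0.     -3.5904]
[[-0.1432  0.9512 -0.2734]
 [ 0.4498  0.3086  0.8381]
 [ 0.8816 -0.003  -0.472 ]]
total mm [-23.6  -0.1 -44.1] deg [0. 0. 0.] | row x2: [-11.8  -0.1 -22. ] [0. 0. 0.]
total mm [-38.6  34.3 -66. ] deg [-0. 90. -0.] | row x11: [ 1.4  3.1 -7.6] [0.   8.18 0.  ]
```

```bash
python3 -m pendant '[[0.6,[-6,0,-11],[0,0,0]],[0.6,[-12,0,-22],[0,0,0]],[0.6,[-6,0,-11],[0,0,0]],[0.6,[0,0,0],[0,0,0]]]'; python3 -c "
from h import *
d=np.load('g1.npz')
go(np.array([.478,.144,.09])-d['M']@d['c'],d['M'],11)"
```

```text
clock: 7.28
tool_pos: [0.4445, 0.1376, 0.0599]
eef_rot: [0.57, 0.785, -0.143, 0.196]
contact_force: [-0.0, 0.8, -0.8]
opening: 0.672
finger_force: 10.0
total mm [-14.3  33.8 -21.1] deg [ 0.1 89.9  0. ] | row x11: [ 0.3  3.1 -2.6] [0.01 8.18 0.  ]
```

```bash
python3 -m pendant '[[0.6,[0.3,3.1,-2.6],[0,8.2,0]],[0.6,[0.3,3.1,-2.6],[0,8.2,0]],[0.6,[0.3,3.1,-2.6],[0,8.2,0]],[0.6,[0.3,3.1,-2.6],[0,8.2,0]],[0.6,[0.3,3.1,-2.6],[0,8.2,0]],[0.6,[0.3,3.1,-2.6],[0,8.2,0]]]'>/dev/null; python3 -m pendant '[[0.6,[0.3,3.1,-2.6],[0,8.2,0]],[0.6,[0.3,3.1,-2.6],[0,8.2,0]],[0.6,[0.3,3.1,-2.6],[0,8.2,0]],[0.6,[0.3,3.1,-2.6],[0,8.2,0]],[0.6,[0.3,3.1,-2.6],[0,8.2,0]],[0.6,[0,0,0],[0,0,0]],[0.6,[0,0,0],[0,0,0]]]'; python3 -c "
from h import *
d=np.load('g1.npz'); show()
go(np.array([.478,.144,.09])-d['M']@d['c'],d['M'],1)
go(np.array([.478,.144,.0345])-d['M']@d['c'],d['M'],4)
s=snap('wrist'); t=snap('side');c=np.hstack([cv2.resize(s['img'],(400,300)),cv2.resize(t['img'][130:280,180:380],(400,300))]);cv2.imwrite('pics/w3.png',c[...,::-1])"
```

```text
clock: 8.9
tool_pos: [0.4769, 0.1459, 0.0854]
eef_rot: [0.504, 0.694, 0.301, -0.417]
contact_force: [-0.1, -0.5, -0.7]
opening: 0.668
finger_force: 10.0
t 8.9 q [ 0.7061  1.4354 -1.1035  1.7722  0.1722  0.7597  0.2017] pos [0.4769 0.1459 0.0854] 
x [-0.1437  0.4477  0.8826] y [ 0.9507  0.3101 -0.0025] z [-0.2748  0.8387 -0.4702] open 0.6685 F [-0.1479 -0.5409 -0.6703] g 10.0
total mm [-0.4  0.4 -0.5] deg [-0.1 -0.1  0.1] | row x1: [-0.4  0.4 -0.5] [-0.07 -0.12  0.07]
total mm [-49.4   0.6  25.6] deg [-0.1 -0.1  0.1] | row x4: [-12.3   0.1   6.4] [-0.02 -0.03  0.02]
```

View pics/w3.png

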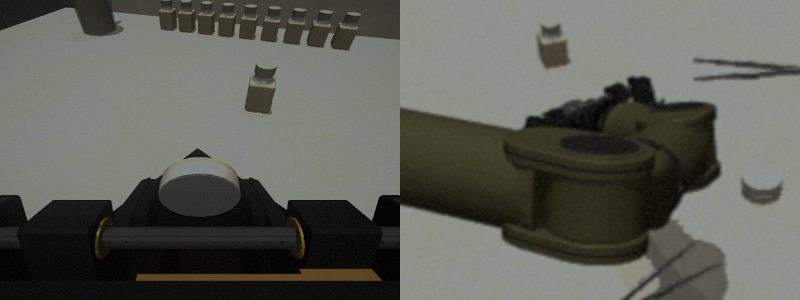

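The wrist view shows the dish on edge between the fingers with its lid towards the camera. I'll check its angle by projecting the model.

```bash
python3 -c "
from h import *
d=np.load('g1.npz'); s=snap('wrist');st=s['st'];A=R.from_quat(st['eef_rot']).as_matrix()
a0=R.from_matrix(d['M']@R.from_rotvec([0,-np.pi/2,0]).as_matrix()).inv().apply([0,0,1])  # lid normal in tool
C=st['tool_pos']+A@d['c']; u=np.linspace(0,2*np.pi,60)
im=s['img'].copy()
for k,col in((0,(255,0,0)),(10,(0,255,0)),(-10,(0,0,255))):
  n=A@R.from_rotvec([0,np.radians(k),0]).apply(a0); y=A[:,1]; v=np.cross(n,y); print(k,n)
  P=C+n*.0075+.03*(np.outer(np.cos(u),y)+np.outer(np.sin(u),v))
  cv2.polylines(im,[w2px(s,P).round().astype(int)],True,col,1)
cv2.imwrite('pics/w4.png',cv2.resize(im[220:400,200:440],None,fx=3,fy=3)[...,::-1])"
```

```text
0 [ 0.3089 -0.9511 -0.0007]
10 [ 0.304  -0.9366 -0.1743]
-10 [ 0.3044 -0.9367  0.173 ]
```

View pics/w4.png

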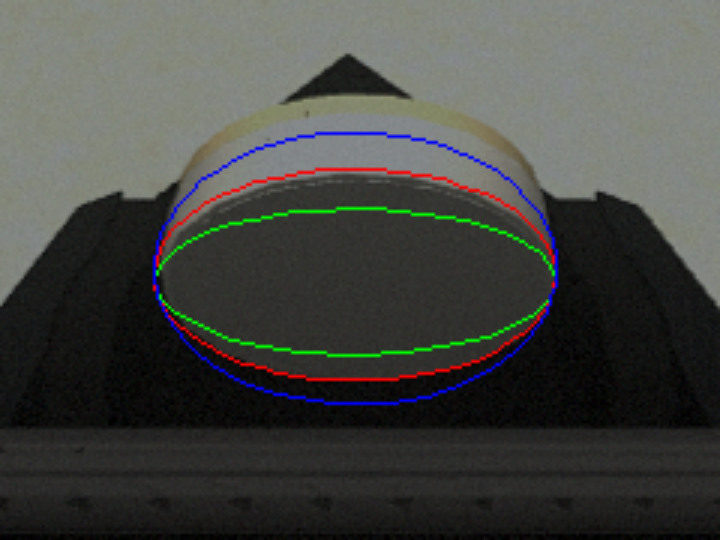

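The red model at 0° error matches the lid outline. Lower onto the plate.

```bash
python3 -m pendant '[[0.6,[-12.3,0.1,6.4],[0,0,0]],[0.6,[-12.3,0.1,6.4],[0,0,0]],[0.6,[-12.3,0.1,6.4],[0,0,0]],[0.6,[-6.2,0.1,3.2],[0,0,0]],[0.6,[-5.2,0,2.6],[0,0,0]],[0.6,[0,0,0],[0,0,0]],[0.6,[0,0,0],[0,0,0]]]'; python3 -c "
from h import *
d=np.load('g1.npz'); show(); st=r.get_state();A=R.from_quat(st['eef_rot']).as_matrix()
print(st['tool_pos']+A@d['c'])"
```

```text
clock: 9.93
tool_pos: [0.478, 0.1447, 0.0306]
eef_rot: [0.504, 0.693, 0.302, -0.417]
contact_force: [0.8, 0.7, -0.2]
opening: 0.672
finger_force: 10.0
t 9.93 q [ 0.6965  1.5184 -1.0598  1.7304  0.2152  0.7474  0.2437] pos [0.478  0.1447 0.0306] 
x [-0.1426  0.4467  0.8832] y [ 0.9512  0.3086 -0.0025] z [-0.2737  0.8398 -0.4689] open 0.6716 F [ 0.7739  0.7449 -0.156 ] g 9.99
[0.4784 0.1432 0.0354]
```

```bash
for i in 1 2; do python3 -m pendant '[[0.6,[-0.9,0,0.5],[0,0,0]],[0.6,[0,0,0],[0,0,0]]]' | grep -E "tool_pos|contact"; done;  python3 -m pendant '[[0.6,[-0.5,0,0.2],[0,0,0]],[0.6,[0,0,0],[0,0,0]]]' | grep -E "tool_pos|contact"
```

```text
tool_pos: [0.478, 0.1447, 0.0295]
contact_force: [-0.2, -0.4, 0.4]
tool_pos: [0.4779, 0.145, 0.0294]
contact_force: [-0.2, -2.1, 4.9]
tool_pos: [0.4778, 0.1451, 0.0294]
contact_force: [-0.2, -2.7, 6.1]
```

```bash
python3 -m pendant '[[0.6,[0.7,0,-0.4],[0,0,0]],[0.6,[0,0,0],[0,0,0]],[-0.42,[0,0,0],[0,0,0]],[-0.5,[0,0,0],[0,0,0]],[-0.6,[0,0,0],[0,0,0]],[-0.6,[0,0,0],[0,0,0]]]' ; python3 -c "
from h import *
show()
t=snap('wrist');cv2.imwrite('pics/w5.png',t['img'][...,::-1])"
```

```text
clock: 11.42
tool_pos: [0.4778, 0.1446, 0.0283]
eef_rot: [0.505, 0.693, 0.302, -0.418]
contact_force: [1.1, 0.1, -0.0]
opening: 0.799
finger_force: 0.0
t 11.43 q [ 0.696   1.5216 -1.0577  1.7286  0.2167  0.7471  0.2452] pos [0.4778 0.1446 0.0283] 
x [-0.1421  0.4471  0.8831] y [ 0.9512  0.3086 -0.0031] z [-0.2739  0.8396 -0.4691] open 0.799 F [ 1.0879  0.1018 -0.0137] g 0.0
```

View pics/w5.png

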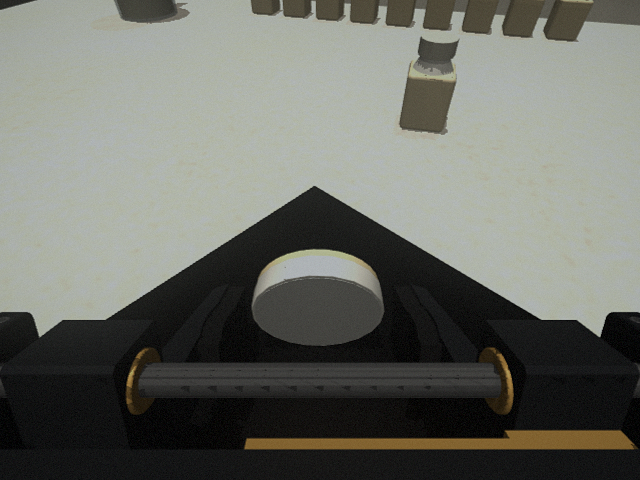

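The dish stands on edge, centred between the open fingers at (318,305). Retract, then come in from the other side.

```bash
python3 -m pendant '[[-0.7,[0,0,-10],[0,0,0]],[-0.7,[0,0,-25],[0,0,0]],[-0.8,[0,0,-35],[0,0,0]],[-0.8,[0,0,-35],[0,0,0]],[-0.8,[20,0,-25],[0,0,0]]]' | grep -E "tool_pos|contact"; python3 -c "
from h import *
go([.478,.144,.19],rot(18,0),7)
c=np.array([-2.62,0,-1.55])/1e3; C=np.array([.4784,.1432,.033]); M=rot(18,-50); T=C-M@c; print(T,T-M[:,2]*.07)
f=rot(18,40); print('final',C-[0,0,.0225]-f@c)"
```

```text
tool_pos: [0.5116, 0.0418, 0.1069]
contact_force: [0.2, 0.3, 0.1]
total mm [123.9  -1.2  55.9] deg [ -0.1 -62.   -0.4] | row x7: [20.4 -0.1 -0.8] [-0.01 -8.85 -0.05]
[0.4782 0.1437 0.03  ] [0.4617 0.1947 0.075 ]
final [0.4775 0.1461 0.011 ]
```

```bash
python3 -m pendant '[[-0.8,[20.4,0,-0.8],[0,-8.85,0]],[-0.8,[20.4,0,-0.8],[0,-8.85,0]],[-0.8,[20.4,0,-0.8],[0,-8.85,0]],[-0.8,[20.4,0,-0.8],[0,-8.85,0]],[-0.8,[20.4,0,-0.8],[0,-8.85,0]],[-0.8,[20.4,0,-0.8],[0,-8.85,0]],[-0.8,[20.4,0,-0.8],[0,-8.85,0]],[-0.8,[0,0,0],[0,0,0]]]' | grep -E "tool_pos|contact"; python3 -c "
from h import *
show()
go([.4617,.1947,.075],rot(18,-50),6)
"
```

```text
tool_pos: [0.4755, 0.1565, 0.1928]
contact_force: [0.2, -0.3, -0.7]
t 13.1 q [-0.0703  0.6414 -0.5414  1.9748  0.5189  0.662  -0.6102] pos [0.4755 0.1565 0.1928] 
x [-0.3255  0.9455  0.0041] y [0.9455 0.3255 0.0018] z [ 0.0003  0.0045 -1.    ] open 0.8985 F [ 0.1535 -0.2944 -0.6559] g 0.0
total mm [ 40.1  -0.8 118. ] deg [  0.5 -50.2   0.9] | row x6: [13.7 -0.1 16.5] [ 0.09 -8.37  0.15]
```

```bash
python3 -m pendant '[[-0.8,[13.7,0,16.5],[0,-8.4,0.15]],[-0.8,[13.7,0,16.5],[0,-8.4,0.15]],[-0.8,[13.7,0,16.5],[0,-8.4,0.15]],[-0.8,[13.7,0,16.5],[0,-8.4,0.15]],[-0.8,[13.7,0,16.5],[0,-8.4,0.15]],[-0.8,[13.7,0,16.5],[0,-8.4,0.15]],[-0.8,[0,0,0],[0,0,0]],[-0.8,[0,0,0],[0,0,0]]]' | grep -E "tool_pos|contact"
python3 - <<'E'
from h import *
show()
go([.4617,.1947,.075],rot(18,-50),1)
# dish outline: base is cream; check centre in the wrist image
s=snap('wrist'); cv2.imwrite('pics/w6.png',s['img'][...,::-1])
C=np.array([.4784,.1432,.033]); n=np.array([.309,-.951,0]); y=np.array([.951,.309,0]); u=np.linspace(0,2*np.pi,60)
P=C-n*.0075+.03*(np.outer(np.cos(u),y)+np.outer(np.sin(u),[0,0,1])); p=w2px(s,P); print(p.min(0),p.max(0),p.mean(0))
b=cv2.cvtColor(s['img'],cv2.COLOR_RGB2HSV); x0,y0=p.min(0).astype(int)-15; x1,y1=p.max(0).astype(int)+15
im=s['img'][y0:y1,x0:x1].copy(); cv2.polylines(im,[(p-[x0,y0]).round().astype(int)],True,(255,0,0),1)
cv2.imwrite('pics/w6c.png',cv2.resize(im,None,fx=3,fy=3)[...,::-1]); print(im.shape)
E
```

```text
tool_pos: [0.4661, 0.1831, 0.0736]
contact_force: [0.5, -0.8, 0.2]
t 14.1 q [-0.8916  1.0694 -0.019   1.836   0.8466  1.0363 -1.3602] pos [0.4661 0.1831 0.0736] 
x [-0.1841  0.6123 -0.7689] y [0.9564 0.292  0.0035] z [ 0.2267 -0.7347 -0.6393] open 0.8998 F [ 0.4872 -0.8495  0.2321] g 0.0
total mm [  6.9  -0.8 -10.4] deg [-0.7  0.3 -0.8] | row x1: [  6.9  -0.8 -10.4] [-0.65  0.26 -0.81]
[269.8498 203.8014] [366.8045 295.1794] [319.1118 248.2609]
(122, 127, 3)
```

Run:
```python
from h import *
s=snap('wrist'); g=cv2.GaussianBlur(s['img'],(3,3),0)
print(g[248,260:380:6].tolist()); print(g[190:310:6,319].tolist())
```

```text
[[230, 232, 220], [119, 115, 105], [144, 134, 102], [142, 132, 100], [140, 130, 99], [143, 133, 100], [68, 60, 43], [68, 61, 43], [66, 58, 41], [144, 142, 123], [145, 144, 125], [65, 58, 42], [67, 59, 42], [65, 58, 40], [141, 131, 99], [143, 132, 100], [144, 134, 101], [144, 134, 102], [83, 82, 75], [224, 227, 216]]
[[18, 18, 14], [21, 20, 17], [22, 21, 18], [135, 125, 90], [136, 126, 93], [137, 126, 93], [58, 50, 33], [60, 53, 35], [62, 55, 37], [147, 146, 126], [135, 132, 113], [67, 61, 45], [71, 64, 48], [71, 64, 47], [146, 137, 103], [146, 137, 104], [145, 136, 104], [175, 169, 132], [207, 210, 206], [242, 242, 233]]
```

View pics/w6.png

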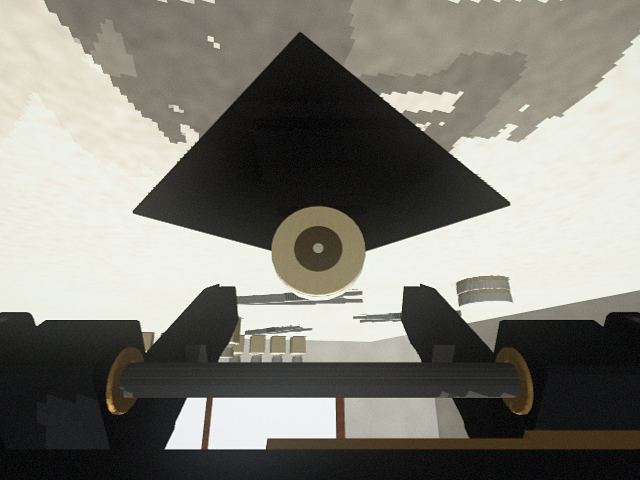

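The base with its zone is centred at (318,248), and I predicted (319,248), so the pose estimate is good. Approach and grip.

```bash
python3 -c "
from h import *
go([.4782,.1437,.030],rot(18,-50),3)
"
```

```text
total mm [ 7.9 -0.8 60.5] deg [-0.6  0.2 -0.9] | row x3: [ 2.6 -0.3 20.2] [-0.19  0.07 -0.31]
```

```bash
python3 -m pendant '[[-0.8,[7.9,-0.8,0],[-0.6,0.2,-0.9]],[-0.8,[0,0,15],[0,0,0]],[-0.8,[0,0,20],[0,0,0]],[-0.8,[0,0,17],[0,0,0]],[-0.8,[0,0,8],[0,0,0]],[-0.8,[0,0,0],[0,0,0]],[-0.8,[0,0,0],[0,0,0]]]' | grep -E "tool_pos|contact"; python3 -c "
from h import *
show();go([.4782,.1437,.030],rot(18,-50),1)
s=snap('wrist'); g=cv2.cvtColor(s['img'],cv2.COLOR_RGB2GRAY)
print(w2px(s,[[.4761,.1503,.033]]))
"
```

```text
tool_pos: [0.4773, 0.1466, 0.0278]
contact_force: [-0.1, 0.4, 0.2]
t 15.07 q [-0.8612  1.1459  0.0206  1.8846  0.9515  0.9191 -1.4363] pos [0.4773 0.1466 0.0278] 
x [-0.2022  0.6091 -0.7669] y [ 0.9497  0.3132 -0.0016] z [ 0.2392 -0.7286 -0.6418] open 0.8974 F [-0.081   0.3668  0.172 ] g 0.0
total mm [-3.6 -0.   0.9] deg [0.1 0.1 0.2] | row x1: [-3.6 -0.   0.9] [0.14 0.08 0.23]
[[318.2553 311.6565]]
```

```bash
python3 -m pendant '[[-0.8,[-3.4,0,0.8],[0,0,0.2]],[-0.8,[0,0,0],[0,0,0]],[-0.4,[0,0,0],[0,0,0]],[0,[0,0,0],[0,0,0]],[0.6,[0,0,0],[0,0,0]],[0.6,[0,0,0],[0,0,0]],[0.6,[0,0,0],[0,0,0]]]' 10; python3 -c "
from h import *
show();st=r.get_state();A=R.from_quat(st['eef_rot'])
c=A.inv().apply(np.array([.4784,.1432,.033])-st['tool_pos']);c[1]=0;print(c)
M=A.as_matrix()@R.from_rotvec([0,np.pi/2,0]).as_matrix(); np.savez('g2.npz',c=c,M=M)
go(st['tool_pos']+[0,0,.05],A.as_matrix(),1)
"
```

```text
clock: 16.0
tool_pos: [0.4782, 0.1433, 0.03]
eef_rot: [0.532, 0.733, -0.248, 0.343]
contact_force: [0.4, 0.8, 0.2]
opening: 0.672
finger_force: 10.0
t 16.0 q [-0.8582  1.1421  0.0238  1.89    0.9546  0.9161 -1.4387] pos [0.4782 0.1433 0.03  ] 
x [-0.1987  0.6097 -0.7673] y [0.9505 0.3107 0.0007] z [ 0.2388 -0.7292 -0.6412] open 0.6722 F [0.4145 0.7985 0.2423] g 10.0
[-0.0024  0.     -0.0018]
total mm [-38.4   0.  -32.1] deg [0. 0. 0.] | row x1: [-38.4   0.  -32.1] [0. 0. 0.]
```

```bash
python3 -m pendant '[[0.6,[-7,0,-6],[0,0,0]],[0.6,[-16,0,-13],[0,0,0]],[0.6,[-15,0,-13],[0,0,0]],[0.6,[0,0,0],[0,0,0]]]'|grep -E "tool_pos|opening"; python3 -c "
from h import *
d=np.load('g2.npz')
go(np.array([.478,.144,.08])-d['M']@d['c'],d['M'],11)"
```

```text
tool_pos: [0.4787, 0.1438, 0.0811]
opening: 0.667
total mm [ 2.9 -0.6 -2. ] deg [ 0.2 89.9 -0. ] | row x11: [ 0.4 -0.1  0. ] [ 0.01  8.18 -0.  ]
```

```bash
python3 -m pendant '[[0.6,[0.4,0,0],[0,8.2,0]],[0.6,[0.4,0,0],[0,8.2,0]],[0.6,[0.4,0,0],[0,8.2,0]],[0.6,[0.4,0,0],[0,8.2,0]],[0.6,[0.4,0,0],[0,8.2,0]],[0.6,[0.4,0,0],[0,8.2,0]]]'|grep -E "tool_pos|opening"; python3 -m pendant '[[0.6,[0.4,0,0],[0,8.2,0]],[0.6,[0.4,0,0],[0,8.2,0]],[0.6,[0.4,0,0],[0,8.2,0]],[0.6,[0.4,0,0],[0,8.2,0]],[0.6,[0.4,0,0],[0,8.2,0]],[0.6,[0,0,0],[0,0,0]],[0.6,[0,0,0],[0,0,0]]]'|grep -E "tool_pos|opening";python3 -c "
from h import *
show()
d=np.load('g2.npz')
go(np.array([.478,.144,.08])-d['M']@d['c'],d['M'],1)
go(np.array([.478,.144,.0125])-d['M']@d['c'],d['M'],4)
s=snap('wrist'); C=s['st']['tool_pos']+R.from_quat(s['st']['eef_rot']).apply(d['c']); print(C)
u=np.linspace(0,2*np.pi,60); im=s['img'].copy()
P=lambda z,rr:w2px(s,C+np.c_[rr*np.cos(u),rr*np.sin(u),u*0+z])
for k in (.015,.03):
  p=P(.0075,k); cv2.polylines(im,[p.round().astype(int)],True,(255,0,0),1); print(k,p.min(0),p.max(0))
g=cv2.cvtColor(cv2.GaussianBlur(s['img'],(3,3),0),cv2.COLOR_RGB2GRAY); q=P(.0075,0)[0].astype(int); print(q); print(g[q[1]-60:q[1]+60:2,q[0]+12]); print(g[q[1],q[0]-80:q[0]+80:2])
cv2.imwrite('pics/w7.png',im[...,::-1])"
```

```text
tool_pos: [0.4775, 0.1455, 0.0788]
opening: 0.669
tool_pos: [0.4765, 0.1481, 0.0796]
opening: 0.668
t 18.12 q [ 0.5738  1.2196 -1.0601  1.9154  0.5284  0.5887 -0.25  ] pos [0.4765 0.1481 0.0796] 
x [-0.2399  0.7276  0.6427] y [0.95   0.3121 0.0013] z [-0.1996  0.6109 -0.7661] open 0.6677 F [ 0.2045 -0.1394 -0.6477] g 10.0
total mm [-0.7  0.2 -1.3] deg [-0.  -0.1  0.1] | row x1: [-0.7  0.2 -1.3] [-0.03 -0.11  0.09]
total mm [-44.1   0.1  50.4] deg [-0.  -0.1  0.1] | row x4: [-11.    0.   12.6] [-0.01 -0.03  0.02]
[0.4774 0.1453 0.0794]
0.015 [285.4055 276.0893] [350.8233 341.8933]
0.03 [252.5445 246.4618] [383.6359 378.5714]
[318 307]
[ 31 134 151 151 152 151 151 151 152 152 152 152 153 152 151 107  81  81
  81  82  83  84  83  85  86  84  86  84  85  86  87  85  87  87  88  87
  88  88  87  87  87  88  87  89  88  88 128 155 154 154 153 152 152 153
 154 153 153 130  45  41]
[ 20  22  23  23  24  21  19  19  22  70 124 151 151 150 151 152 151 151
 152 151 153 152 152 153 134  87  86  86  85  86  86  86  86  86  87  85
  85 116 155 154 155 154 155 156 120  85  87  85  85  85  85  84  84  85
  84  83  82 108 147 153 153 152 152 152 152 152 152 151 152 151 151 153
 107  16  20  19  22  22  21  23]
```

Base up, and the zone's outline matches the model, so the dish is level. Lower it.

```bash
python3 -m pendant '[[0.6,[-11,0,12.6],[0,0,0]],[0.6,[-11,0,12.6],[0,0,0]],[0.6,[-11,0,12.6],[0,0,0]],[0.6,[-6,0,7],[0,0,0]],[0.6,[-3.5,0,4],[0,0,0]],[0.6,[0,0,0],[0,0,0]],[0.6,[0,0,0],[0,0,0]]]'|grep -E "tool_pos|contact"; python3 -c "
from h import *
d=np.load('g2.npz');s=r.get_state(); print(s['tool_pos']+R.from_quat(s['eef_rot']).apply(d['c']))"
for i in 1 2; do python3 -m pendant '[[0.6,[-0.5,0,0.6],[0,0,0]],[0.6,[0,0,0],[0,0,0]]]'|grep -E "tool_pos|contact"; done
```

```text
tool_pos: [0.4775, 0.1463, 0.0148]
contact_force: [1.2, 0.5, -1.0]
[0.4784 0.1434 0.0146]
tool_pos: [0.4774, 0.1461, 0.0137]
contact_force: [0.6, 0.8, 0.3]
tool_pos: [0.4773, 0.1461, 0.0128]
contact_force: [0.9, -0.9, 0.3]
```

```bash
for i in 1 2; do python3 -m pendant '[[0.6,[-0.5,0,0.6],[0,0,0]],[0.6,[0,0,0],[0,0,0]]]'|grep -E "tool_pos|contact"; done; python3 -m pendant '[[0.6,[-0.25,0,0.3],[0,0,0]],[0.6,[0,0,0],[0,0,0]]]'|grep -E "tool_pos|contact"
```

```text
tool_pos: [0.4772, 0.1461, 0.012]
contact_force: [0.4, 1.7, -0.7]
tool_pos: [0.4773, 0.1462, 0.0112]
contact_force: [0.3, -0.3, -0.5]
tool_pos: [0.4773, 0.1462, 0.0111]
contact_force: [-0.6, -1.2, 2.9]
```

Contact at about 3 N. Release and retreat.

```bash
python3 -m pendant '[[-0.4,[0,0,0],[0,0,0]],[-0.5,[0,0,0],[0,0,0]],[-0.6,[0,0,0],[0,0,0]],[-0.6,[0,0,-10],[0,0,0]],[-0.6,[0,0,-30],[0,0,0]],[-0.6,[0,0,-40],[0,0,0]],[-0.6,[0,0,-50],[0,0,0]],[-0.6,[0,0,-50],[0,0,0]]]'|grep -E "tool_pos|contact|clock"
python3 - <<'E'
from h import *
show()
s=snap('wrist'); cv2.imwrite('pics/w8.png',s['img'][...,::-1])
q=w2px(s,[[.4775,.1435,.018]])[0].astype(int); print(q)
g=cv2.cvtColor(cv2.GaussianBlur(s['img'],(3,3),0),cv2.COLOR_RGB2GRAY); print(g[q[1],q[0]-70:q[0]+70:3]); print(g[q[1]-70:q[1]+70:3,q[0]+8])
# calipers
a=snap('scene'); b=snap('side'); cv2.imwrite('pics/s8.png',a['img'][...,::-1]); cv2.imwrite('pics/d8.png',b['img'][...,::-1])
E
```

```text
clock: 21.3
tool_pos: [0.5133, 0.0345, 0.1503]
contact_force: [0.2, 0.0, -0.7]
t 21.3 q [ 0.7729  1.1755 -1.1793  1.7304  0.4272  0.9435 -0.0753] pos [0.5133 0.0345 0.1503] 
x [-0.2382  0.727   0.644 ] y [0.9506 0.3105 0.0011] z [-0.1991  0.6124 -0.7651] open 0.7978 F [ 0.2185  0.0421 -0.7401] g 0.0
[318 211]
[ 26  25  23  25  25  23  23  23  24  20  24  23  22  25 152 163 164 165
 164  82  75  78  76 156 169 102  76  77  77 129 164 165 164 166  66  21
  21  21  23  23  24  22  24  25  23  22  23]
[ 31  30  31  30  28  28  26  27  25  27  26  24  26  25  24  96 164 163
 163 157  75  76  75  76  78  78  77  75 135 164 165 164 164 105  65  26
  26  27  22  25  27  23  23  26  26  25  25]
```

Dish is flat, base up. Now hover over the calipers.

```bash
python3 -c "
from h import *
go([.536,-.137,.16],rot(-65,0),12)"
```

```text
total mm [-123.5  -32.5 -116.5] deg [-28.6 -32.8  79.3] | row x12: [-12.7   6.9  -6.6] [-2.39 -2.74  6.61]
```

```bash
python3 -m pendant '[[-0.6,[-12.7,6.9,-6.6],[-2.39,-2.74,6.61]],[-0.6,[-12.7,6.9,-6.6],[-2.39,-2.74,6.61]],[-0.6,[-12.7,6.9,-6.6],[-2.39,-2.74,6.61]],[-0.6,[-12.7,6.9,-6.6],[-2.39,-2.74,6.61]],[-0.6,[-12.7,6.9,-6.6],[-2.39,-2.74,6.61]],[-0.6,[-12.7,6.9,-6.6],[-2.39,-2.74,6.61]]]'|grep -E "tool_pos"; python3 -m pendant '[[-0.6,[-12.7,6.9,-6.6],[-2.39,-2.74,6.61]],[-0.6,[-12.7,6.9,-6.6],[-2.39,-2.74,6.61]],[-0.6,[-12.7,6.9,-6.6],[-2.39,-2.74,6.61]],[-0.6,[-12.7,6.9,-6.6],[-2.39,-2.74,6.61]],[-0.6,[-12.7,6.9,-6.6],[-2.39,-2.74,6.61]],[-0.6,[-12.7,6.9,-6.6],[-2.39,-2.74,6.61]],[-0.6,[0,0,0],[0,0,0]],[-0.6,[0,0,0],[0,0,0]]]'|grep -E "tool_pos|clock"
python3 - <<'E'
from h import *
show()
go([.536,-.137,.16],rot(-65,0),1)
s=snap('wrist'); cv2.imwrite('pics/w9.png',s['img'][...,::-1])
g=cv2.cvtColor(s['img'],cv2.COLOR_RGB2GRAY)
h=w2px(s,[[.441,-.181,.006],[.603,-.080,.006],[.6246,-.124,.006],[.536,-.137,.006]]); print(h)
E
```

```text
tool_pos: [0.5533, -0.0463, 0.1373]
clock: 23.2
tool_pos: [0.5342, -0.1346, 0.1575]
t 23.2 q [ 0.3619  0.7226 -0.333   1.8592  0.3767  0.6269 -1.331 ] pos [ 0.5342 -0.1346  0.1575] 
x [ 0.9035  0.4286 -0.004 ] y [ 0.4285 -0.9035 -0.0029] z [-0.0049  0.0009 -1.    ] open 0.7982 F [-0.7162 -0.0742  1.0205] g 0.0
total mm [ 0.6  2.9 -2.5] deg [-0.2  0.2  0.4] | row x1: [ 0.6  2.9 -2.5] [-0.17  0.23  0.38]
[[321.9423 320.1609]
 [296.0264 119.5171]
 [355.5259 118.6621]
 [323.2881 219.0561]]
```

Run:
```python
from h import *
g=cv2.cvtColor(cv2.imread('pics/w9.png'),cv2.COLOR_BGR2GRAY)
for v in range(100,345,8):
    row=g[v,240:420].astype(int); m=np.r_[0,(row<110),0]; d=np.diff(m); print(v,[(a+240,b+239,int(row[a:b].mean())) for a,b in zip(np.where(d==1)[0],np.where(d==-1)[0])], int(np.median(row)))
```

```text
100 [] 141
108 [(np.int64(296), np.int64(316), 93)] 141
116 [(np.int64(289), np.int64(289), 104), (np.int64(292), np.int64(341), 91), (np.int64(353), np.int64(353), 79)] 140
124 [(np.int64(290), np.int64(311), 86), (np.int64(315), np.int64(368), 89), (np.int64(372), np.int64(373), 91), (np.int64(377), np.int64(390), 91)] 103
132 [(np.int64(289), np.int64(371), 87), (np.int64(374), np.int64(392), 89)] 93
140 [(np.int64(288), np.int64(393), 87)] 93
148 [(np.int64(285), np.int64(392), 87)] 93
156 [(np.int64(240), np.int64(277), 92), (np.int64(284), np.int64(419), 87)] 90
164 [(np.int64(240), np.int64(419), 88)] 90
172 [(np.int64(240), np.int64(419), 88)] 89
180 [(np.int64(240), np.int64(419), 88)] 89
188 [(np.int64(240), np.int64(419), 87)] 88
196 [(np.int64(240), np.int64(419), 88)] 89
204 [(np.int64(240), np.int64(419), 88)] 89
212 [(np.int64(240), np.int64(419), 86)] 88
220 [(np.int64(240), np.int64(419), 88)] 89
228 [(np.int64(240), np.int64(242), 94), (np.int64(247), np.int64(247), 108), (np.int64(255), np.int64(363), 82), (np.int64(372), np.int64(396), 89), (np.int64(404), np.int6
[... 255 characters left out ...]
64(356), 81)] 89
276 [(np.int64(240), np.int64(353), 82)] 91
284 [(np.int64(240), np.int64(349), 82), (np.int64(410), np.int64(414), 54)] 91
292 [(np.int64(240), np.int64(337), 79), (np.int64(394), np.int64(419), 25)] 90
300 [(np.int64(240), np.int64(330), 82), (np.int64(393), np.int64(419), 25)] 91
308 [(np.int64(240), np.int64(332), 82), (np.int64(393), np.int64(419), 21)] 90
316 [(np.int64(240), np.int64(329), 82), (np.int64(392), np.int64(419), 20)] 91
324 [(np.int64(240), np.int64(326), 82), (np.int64(393), np.int64(419), 21)] 90
332 [(np.int64(240), np.int64(322), 87), (np.int64(396), np.int64(419), 21)] 92
340 [(np.int64(240), np.int64(316), 88), (np.int64(399), np.int64(419), 20)] 93
```

Run:
```python
from h import *
g=cv2.GaussianBlur(cv2.cvtColor(cv2.imread('pics/w9.png'),cv2.COLOR_BGR2GRAY),(3,3),0)
for v in range(104,345,8):
    row=g[v,240:390].astype(int); m=np.r_[0,(row<66),0]; d=np.diff(m); print(v,[(int(a+240),int(b+239),int(row[a:b].mean())) for a,b in zip(np.where(d==1)[0],np.where(d==-1)[0])])
```

```text
104 []
112 []
120 []
128 []
136 []
144 []
152 [(297, 297, 64), (347, 347, 60)]
160 [(298, 298, 62), (345, 346, 62)]
168 [(299, 299, 61), (344, 344, 63)]
176 [(300, 300, 60), (343, 343, 63)]
184 [(301, 301, 58), (341, 341, 64)]
192 [(302, 302, 62), (340, 340, 61)]
200 [(303, 303, 61), (338, 339, 58)]
208 [(303, 304, 61), (337, 337, 57), (341, 341, 62)]
216 [(304, 305, 59), (335, 336, 60)]
224 [(305, 306, 60), (334, 335, 58)]
232 [(300, 301, 62), (303, 308, 61), (333, 333, 59)]
240 [(304, 309, 59), (331, 336, 58)]
248 [(307, 310, 60), (329, 332, 58)]
256 [(309, 311, 58), (328, 330, 56)]
264 [(309, 312, 59), (327, 329, 56)]
272 [(311, 313, 58), (325, 328, 60)]
280 [(312, 314, 58), (324, 326, 58)]
288 [(240, 245, 30), (313, 315, 58), (323, 325, 57)]
296 [(240, 245, 26), (314, 316, 59), (322, 323, 57)]
304 [(240, 246, 26), (316, 317, 60), (320, 321, 61)]
312 [(240, 246, 21), (317, 319, 52)]
320 [(240, 247, 24)]
328 [(240, 244, 24)]
336 [(240, 241, 38)]
344 []
```

```bash
cat > cal.py <<'E'
from h import *
st=r.get_state()
from types import SimpleNamespace
s=snap('wrist'); g=cv2.GaussianBlur(cv2.cvtColor(s['img'],cv2.COLOR_RGB2GRAY),(3,3),0).astype(int)
L=[];Q=[]
for v in list(range(150,200,3))+list(range(250,300,3)):
    for lo,hi,o in ((290,318,L),(319,352,Q)):
        row=g[v,lo:hi]; w=np.clip(72-row,0,None); 
        if w.sum()>8: o.append(((w*np.arange(lo,hi)).sum()/w.sum(),v))
for z in (.006,.012):
    f=[]
    for o in (L,Q):
        P=px2w(s,o,z)[:,:2]; vx=cv2.fitLine(P.astype(np.float32),cv2.DIST_HUBER,0,1e-4,1e-4).ravel(); d=vx[:2]*np.sign(vx[0]); f.append((vx[2:],d))
    (p1,d1),(p2,d2)=f; t=np.linalg.solve(np.c_[d1,-d2],p2-p1); ap=p1+t[0]*d1; b=(d1+d2)/np.linalg.norm(d1+d2)
    print(z,'apex',ap,'bearing',np.degrees(np.arctan2(b[1],b[0])),'angle',np.arccos(d1@d2),'origin',ap+b*.097)
E
python3 cal.py
```

```text
0.006 apex [ 0.4366 -0.1785] bearing 24.129684 angle 0.2538135 origin [ 0.5251 -0.1388]
0.012 apex [ 0.4401 -0.1769] bearing 24.129694 angle 0.25381303 origin [ 0.5286 -0.1372]
```

Run:
```python
from h import *
g=cv2.cvtColor(cv2.imread('pics/w9.png'),cv2.COLOR_BGR2GRAY)
for v in range(196,250,3): print(v,g[v,294:314].tolist(),g[v,326:348].tolist())
s=snap('wrist'); print(px2w(s,[(320,240),(320,206),(320,223)],.012), w2px(s,[[.533,-.138,.012]]))
```

```text
196 [92, 91, 94, 87, 93, 89, 83, 79, 54, 59, 75, 78, 83, 89, 91, 90, 91, 93, 86, 84] [85, 90, 90, 91, 90, 90, 89, 91, 92, 92, 88, 90, 76, 55, 77, 76, 67, 79, 80, 82, 88, 88]
199 [91, 93, 91, 84, 91, 91, 72, 80, 67, 50, 80, 87, 83, 90, 90, 90, 88, 85, 88, 87] [91, 90, 93, 86, 88, 90, 87, 88, 86, 84, 92, 83, 56, 40, 62, 65, 76, 92, 88, 87, 90, 86]
202 [93, 92, 91, 93, 94, 85, 75, 82, 68, 42, 60, 83, 81, 94, 90, 96, 87, 89, 87, 87] [91, 90, 89, 92, 89, 93, 94, 88, 86, 84, 84, 73, 43, 63, 79, 75, 77, 82, 87, 90, 87, 89]
205 [94, 92, 94, 95, 92, 79, 51, 69, 79, 64, 52, 81, 72, 78, 87, 87, 83, 85, 87, 87] [92, 88, 92, 90, 86, 87, 92, 89, 89, 81, 78, 58, 51, 75, 71, 60, 77, 87, 89, 88, 87, 96]
208 [89, 90, 91, 90, 81, 70, 83, 82, 76, 67, 44, 68, 82, 90, 89, 84, 82, 83, 82, 84] [83, 89, 85, 89, 83, 88, 84, 83, 83, 85, 71, 46, 68, 77, 57, 54, 61, 70, 80, 89, 92, 86]
211 [90, 87, 83, 86, 79, 64, 75, 75, 80, 77, 45, 60, 81, 80, 89, 86, 79, 85, 86, 81] [89, 88, 84, 81, 88, 86, 83, 85, 87, 83, 57, 51, 79, 76, 73, 72, 61, 78, 84, 86, 85, 80]
214 [89, 88, 86, 89, 80, 54, 75, 79, 80, 82, 63, 49, 78,
[... 1435 characters left out ...]
1, 77, 58, 40, 70, 59, 44, 67, 65, 69, 79, 81, 77, 78, 79, 78, 80, 84, 77]
241 [75, 76, 72, 73, 74, 75, 78, 75, 69, 66, 73, 74, 66, 57, 45, 61, 76, 75, 75, 74] [77, 79, 80, 78, 74, 43, 53, 67, 67, 63, 63, 67, 73, 70, 81, 77, 80, 76, 80, 73, 77, 77]
244 [74, 78, 75, 77, 78, 79, 79, 83, 80, 81, 78, 74, 57, 71, 51, 46, 76, 74, 76, 73] [77, 73, 75, 76, 54, 42, 62, 65, 68, 85, 79, 80, 82, 80, 81, 81, 77, 82, 81, 77, 80, 77]
247 [77, 79, 72, 80, 76, 77, 76, 74, 81, 79, 79, 73, 68, 68, 58, 41, 71, 80, 80, 79] [77, 74, 78, 68, 42, 50, 71, 74, 77, 83, 81, 82, 78, 80, 80, 79, 77, 81, 80, 83, 81, 83]
[[ 0.5187 -0.1426  0.012 ]
 [ 0.547  -0.1291  0.012 ]
 [ 0.5331 -0.1357  0.012 ]] [[322.2608 224.1296]]
```

```bash
python3 -c "
from h import *
go([.534,-.1357,.0035],rot(-65.9,0),5)"
```

```text
total mm [  0.1   0.5 154.2] deg [-0.1  0.2  1.1] | row x5: [-0.   0.1 30.8] [-0.03  0.04  0.23]
```

```bash
python3 -m pendant '[[-0.4,[0,0.5,30],[0,0.2,1]],[-0.4,[0,0,40],[0,0,0]],[-0.4,[0,0,40],[0,0,0]],[-0.4,[0,0,26],[0,0,0]],[-0.4,[0,0,15],[0,0,0]],[-0.4,[0,0,0],[0,0,0]],[-0.4,[0,0,0],[0,0,0]]]'|grep -E "tool_pos|contact|clock"; python3 -c "
from h import *
go([.534,-.1357,.0035],rot(-65.9,0),1); show()"
```

```text
clock: 24.22
tool_pos: [0.5355, -0.1359, 0.0081]
contact_force: [-1.1, 0.2, 1.4]
total mm [-1.3 -0.8  4.6] deg [-0.  -0.1  0.1] | row x1: [-1.3 -0.8  4.6] [-0.03 -0.08  0.1 ]
t 24.23 q [ 0.2665  0.966  -0.1706  1.9159  0.4895  0.299  -1.4503] pos [ 0.5355 -0.1359  0.0081] 
x [0.9121 0.41   0.0014] y [ 0.41   -0.9121 -0.0005] z [ 0.0011  0.001  -1.    ] open 0.7002 F [-1.0855  0.1981  1.3997] g 0.0
```

```bash
python3 -m pendant '[[-0.4,[-1.3,-0.8,4.5],[0,0,0]],[-0.4,[0,0,0],[0,0,0]],[0,[0,0,0],[0,0,0]],[0.2,[0,0,0],[0,0,0]],[0.3,[0,0,0],[0,0,0]],[0.4,[0,0,0],[0,0,0]],[0.4,[0,0,0],[0,0,0]],[0.4,[0,0,0],[0,0,0]]]' 30; python3 -c "
from h import *
show()
s=snap('wrist');cv2.imwrite('pics/w10.png',s['img'][...,::-1])
M=R.from_quat(s['st']['eef_rot']).as_matrix();T=s['st']['tool_pos']
P=T+np.array([[.0925,-.015,-.003],[.0925,.015,-.003]])@M.T;print(w2px(s,P))
g=cv2.cvtColor(s['img'],cv2.COLOR_RGB2GRAY)
q=w2px(s,P).mean(0).astype(int)
for v in range(q[1]-20,q[1]+40,4): print(v,g[v,q[0]-50:q[0]+50:2].tolist())
"
```

```text
clock: 25.22
tool_pos: [0.5334, -0.1354, 0.0029]
eef_rot: [0.978, 0.21, 0.0, -0.001]
contact_force: [-0.1, 0.8, 1.8]
opening: 0.302
finger_force: 7.4
t 25.23 q [ 0.2618  0.9743 -0.163   1.9209  0.4927  0.2853 -1.4541] pos [ 0.5334 -0.1354  0.0029] 
x [0.912  0.4103 0.0004] y [ 0.4103 -0.912  -0.0011] z [-0.0001  0.0012 -1.    ] open 0.3016 F [-0.1456  0.8333  1.7971] g 7.38
[[281.5009  96.3508]
 [358.4909  96.3431]]
76 [165, 155, 163, 159, 161, 160, 162, 161, 163, 162, 160, 160, 160, 161, 163, 161, 163, 164, 166, 163, 163, 161, 162, 163, 163, 160, 161, 159, 163, 158, 162, 165, 160, 161, 160, 164, 165, 162, 158, 161, 162, 163, 161, 163, 156, 162, 162, 162, 161, 160]
80 [163, 159, 163, 160, 160, 161, 161, 164, 163, 159, 162, 167, 162, 165, 164, 162, 162, 165, 161, 164, 163, 157, 163, 163, 164, 164, 163, 162, 165, 161, 164, 160, 164, 165, 165, 161, 160, 164, 159, 163, 161, 162, 160, 163, 164, 162, 157, 158, 161, 159]
84 [163, 160, 160, 158, 160, 162, 162, 161, 161, 163, 163, 164, 163, 163, 165, 160, 162, 165, 161, 162, 165, 160, 161, 159, 161, 165, 162, 163, 162, 162, 163, 161, 161, 164
[... 2422 characters left out ...]
, 163, 157, 161, 163, 164, 160, 160, 163, 163, 162, 159, 164, 163, 163, 164, 161, 162, 165, 165, 161, 161, 163, 164, 159, 163, 163, 161, 164, 163, 162, 164, 162, 136, 88, 167, 162, 132, 161, 161]
128 [122, 158, 163, 149, 161, 164, 141, 61, 95, 165, 162, 161, 160, 163, 164, 161, 160, 160, 159, 159, 164, 163, 161, 165, 163, 166, 160, 161, 164, 161, 164, 161, 165, 165, 162, 164, 160, 162, 162, 161, 161, 163, 144, 89, 119, 162, 156, 145, 163, 160]
132 [102, 100, 100, 101, 147, 164, 157, 50, 168, 165, 162, 163, 161, 164, 164, 164, 163, 163, 161, 158, 163, 160, 161, 160, 163, 160, 163, 159, 162, 164, 164, 163, 161, 163, 160, 161, 166, 163, 163, 160, 162, 161, 163, 79, 147, 162, 152, 162, 162, 160]
```

Squeezed: opening is 0.302 (26.5 mm) at 7.4 N. Lift and carry.

```bash
python3 -m pendant '[[0.4,[0,0,-5],[0,0,0]],[0.4,[0,0,-20],[0,0,0]],[0.4,[0,0,-30],[0,0,0]],[0.4,[0,0,0],[0,0,0]]]' |grep -E "tool_pos|opening|finger"; python3 -c "
from h import *
show()
go([.454,.055,.058],rot(-15,0),9)"
```

```text
tool_pos: [0.5346, -0.1361, 0.0595]
opening: 0.303
finger_force: 6.6
t 25.77 q [ 0.3011  0.876  -0.2282  1.915   0.4619  0.3985 -1.4249] pos [ 0.5346 -0.1361  0.0595] 
x [0.9123 0.4095 0.003 ] y [ 0.4095 -0.9123  0.001 ] z [ 0.0032  0.0004 -1.    ] open 0.3029 F [ 0.2216 -0.9495 -1.3956] g 6.63
total mm [   4.8 -207.4    1.3] deg [  0.1  -0.1 -50.8] | row x9: [  9.6 -21.8   0.2] [ 0.01 -0.02 -5.65]
```

```bash
python3 -m pendant '[[0.4,[9.6,-21.8,0],[0,0,-5.65]],[0.4,[9.6,-21.8,0],[0,0,-5.65]],[0.4,[9.6,-21.8,0],[0,0,-5.65]],[0.4,[9.6,-21.8,0],[0,0,-5.65]],[0.4,[9.6,-21.8,0],[0,0,-5.65]]]' |grep -E "tool_pos|opening|finger";python3 -m pendant '[[0.4,[9.6,-21.8,0],[0,0,-5.65]],[0.4,[9.6,-21.8,0],[0,0,-5.65]],[0.4,[9.6,-21.8,0],[0,0,-5.65]],[0.4,[9.6,-21.8,0],[0,0,-5.65]],[0.4,[0,0,0],[0,0,0]],[0.4,[0,0,0],[0,0,0]]]' |grep -E "tool_pos|opening|finger"
python3 - <<'E'
from h import *
show()
s=snap('wrist');cv2.imwrite('pics/w11.png',s['img'][...,::-1])
g=cv2.GaussianBlur(cv2.cvtColor(s['img'],cv2.COLOR_RGB2GRAY),(3,3),0).astype(int)
M=R.from_quat(s['st']['eef_rot']).as_matrix();T=s['st']['tool_pos']
print('tips pred',w2px(s,T+np.array([[.0915,-.015,-.003],[.0915,.015,-.003]])@M.T))
print('dish pred',w2px(s,[[.4778,.1435,.018]]))
hs=cv2.cvtColor(s['img'],cv2.COLOR_RGB2HSV); q=w2px(s,[[.4778,.1435,.018]])[0].astype(int)
m=((hs[...,2]>100)).astype(np.uint8)
for v in range(q[1]-90,q[1]+100,10): print(v,g[v,q[0]-90:q[0]+91:6].tolist())
E
```

```text
tool_pos: [0.5081, -0.017, 0.0568]
opening: 0.302
finger_force: 6.6
tool_pos: [0.4522, 0.0556, 0.0576]
opening: 0.302
finger_force: 6.6
t 27.15 q [-0.116   0.8314 -0.1729  2.1969  0.8091  0.1752 -1.2949] pos [0.4522 0.0556 0.0576] 
x [0.2573 0.9663 0.0005] y [ 0.9663 -0.2573 -0.0012] z [-0.001   0.0008 -1.    ] open 0.3019 F [ 0.7778 -0.4198 -0.1101] g 6.63
tips pred [[280.248   99.2435]
 [357.0483  99.2373]]
dish pred [[323.0535 105.1371]]
15 [22, 21, 19, 20, 22, 22, 23, 24, 26, 25, 27, 26, 30, 31, 31, 29, 30, 29, 28, 28, 28, 28, 27, 24, 25, 23, 22, 19, 17, 20, 15]
25 [20, 21, 21, 20, 25, 26, 27, 26, 28, 29, 30, 32, 35, 34, 34, 35, 35, 33, 33, 33, 34, 31, 31, 29, 27, 27, 22, 22, 22, 19, 19]
35 [22, 24, 24, 23, 26, 28, 29, 30, 31, 34, 37, 36, 39, 38, 40, 40, 40, 40, 40, 40, 38, 34, 35, 32, 31, 30, 24, 26, 23, 23, 21]
45 [23, 23, 25, 27, 28, 32, 33, 35, 38, 38, 40, 140, 239, 238, 238, 238, 238, 238, 238, 217, 43, 40, 40, 36, 36, 32, 31, 29, 28, 24, 22]
55 [25, 26, 28, 29, 29, 32, 35, 37, 39, 229, 239, 238, 239, 238, 239, 239, 238, 239, 239, 239, 238, 239, 45, 41, 40, 36, 34, 32, 30, 2
[... 1284 characters left out ...]
56, 41, 39, 35, 35, 34, 30, 28, 29]
155 [26, 24, 26, 29, 30, 34, 36, 38, 242, 44, 40, 200, 240, 241, 241, 237, 198, 199, 200, 238, 118, 163, 40, 38, 35, 34, 32, 31, 30, 26, 27]
165 [26, 24, 27, 28, 29, 31, 33, 33, 216, 59, 39, 40, 39, 41, 42, 39, 39, 38, 39, 37, 201, 63, 32, 33, 34, 31, 30, 27, 25, 26, 26]
175 [26, 26, 26, 26, 28, 30, 30, 30, 129, 91, 36, 38, 35, 38, 34, 36, 36, 35, 35, 33, 130, 26, 29, 30, 27, 26, 22, 23, 21, 22, 21]
185 [24, 25, 26, 27, 28, 28, 30, 30, 48, 166, 30, 34, 30, 31, 33, 32, 31, 31, 32, 30, 153, 27, 26, 25, 23, 23, 20, 21, 20, 19, 20]
195 [25, 25, 24, 24, 26, 28, 27, 27, 26, 225, 26, 27, 29, 28, 30, 27, 28, 26, 26, 35, 149, 25, 22, 21, 22, 20, 20, 17, 17, 19, 19]
```

```bash
python3 - <<'E'
from h import *
from scipy.optimize import least_squares
s=snap('wrist'); g=cv2.GaussianBlur(cv2.cvtColor(s['img'],cv2.COLOR_RGB2GRAY),(3,3),0).astype(int)
def circ(P):
    f=lambda p:np.hypot(P[:,0]-p[0],P[:,1]-p[1])-p[2]
    o=least_squares(f,[P[:,0].mean(),P[:,1].mean(),.02],loss='soft_l1',f_scale=3e-4); return o.x,np.std(f(o.x))
# zone edge by rays from disc centre, upper half (no legs)
c=np.array([325.,105.]); Z=[];D=[]
for a in np.radians(np.r_[-175:-4:4]):
    rr=np.arange(10,75,.5); p=c+np.outer(rr,[np.cos(a),np.sin(a)]); v=cv2.remap(g.astype(np.float32),p[:,:1].astype(np.float32),p[:,1:].astype(np.float32),1).ravel()
    i=np.where((v[:-1]<205)&(v[1:]>=205)&(rr[:-1]>20)&(rr[:-1]<48))[0]
    j=np.where((v[:-1]>=140)&(v[1:]<140)&(rr[:-1]>45))[0]
    if len(i): Z.append(p[i[-1]])
    if len(j): D.append(p[j[0]])
print(circ(px2w(s,Z,.018)),len(Z)); print(circ(px2w(s,D,.018)),len(D))
k=np.zeros_like(g,np.uint8); k[97:114,310:345]=(g[97:114,310:345]>205); ys,xs=np.nonzero(k); print(xs.mean(),ys.mean(),len(xs),px2w(s,[xs.mean(),ys.mean()],.018))
E
python3 -c "
import cv2;im=cv2.imread('pics/w11.png');cv2.imwrite('pics/w11c.png',cv2.resize(im[35:235,230:410],(540,600),interpolation=cv2.INTER_CUBIC))"
```

```text
(array([0.4784, 0.1441, 0.0149]), np.float64(0.0011345369675107317)) 43
(array([0.4783, 0.144 , 0.0291]), np.float64(8.240449984661204e-05)) 43
322.6691729323308 102.84962406015038 133 [[0.4784 0.1441 0.018 ]]
```

Run:
```python
from h import *
g=cv2.cvtColor(cv2.imread('pics/w10.png'),cv2.COLOR_BGR2GRAY)
for v in range(94,118,2): print(v,g[v,272:292].tolist(),'|',g[v,350:370].tolist())
```

```text
94 [163, 161, 163, 163, 162, 164, 159, 163, 162, 159, 161, 162, 161, 160, 165, 163, 164, 161, 165, 162] | [159, 163, 163, 160, 162, 159, 163, 164, 161, 165, 161, 161, 161, 164, 165, 162, 164, 161, 163, 162]
96 [159, 162, 161, 161, 160, 161, 163, 161, 162, 163, 163, 158, 161, 163, 166, 162, 163, 160, 160, 165] | [165, 164, 164, 161, 161, 158, 163, 163, 164, 161, 159, 166, 162, 163, 162, 164, 163, 166, 164, 160]
98 [164, 160, 162, 163, 164, 155, 162, 165, 161, 162, 162, 163, 163, 161, 159, 161, 162, 163, 163, 163] | [166, 159, 162, 165, 164, 159, 145, 117, 158, 157, 163, 163, 162, 162, 161, 162, 166, 165, 160, 160]
100 [163, 161, 154, 157, 140, 102, 101, 120, 158, 156, 167, 163, 162, 162, 162, 164, 162, 162, 164, 162] | [160, 161, 163, 161, 166, 153, 105, 112, 107, 106, 103, 122, 156, 155, 157, 160, 162, 162, 163, 162]
102 [156, 131, 137, 151, 158, 166, 144, 67, 106, 166, 163, 162, 161, 161, 163, 166, 161, 164, 162, 162] | [161, 161, 167, 167, 150, 112, 115, 107, 91, 72, 141, 165, 165, 151, 146, 143, 161, 164, 163, 164]
104 [154, 137, 147, 159, 166, 166, 157, 103, 74, 139, 166, 160, 16
[... 665 characters left out ...]
63, 164, 166, 162, 142, 71, 57, 122, 167, 164, 160, 160, 139, 149, 159, 163, 159, 161]
112 [163, 146, 115, 154, 165, 165, 167, 154, 94, 56, 114, 166, 160, 163, 162, 161, 161, 165, 162, 164] | [164, 163, 159, 164, 164, 147, 104, 68, 75, 143, 167, 162, 158, 153, 126, 136, 161, 166, 161, 161]
114 [161, 162, 155, 142, 163, 161, 163, 155, 109, 58, 118, 161, 156, 155, 161, 162, 159, 163, 160, 163] | [159, 161, 163, 164, 167, 159, 112, 62, 77, 152, 166, 163, 164, 154, 138, 159, 163, 163, 161, 163]
116 [163, 158, 155, 143, 163, 163, 162, 158, 112, 54, 116, 159, 160, 152, 156, 158, 156, 162, 163, 161] | [162, 164, 163, 166, 164, 168, 145, 55, 91, 160, 166, 165, 162, 149, 134, 165, 163, 162, 165, 164]
```

```bash
cat > gap.py <<'E'
from h import *
from scipy.ndimage import gaussian_filter1d
tc=cams.snapshot('wrist'); 
def mk(img,M,T):
    W=np.eye(4);W[:3,:3]=M;W[:3,3]=T; return dict(img=img,camera_matrix=tc['camera_matrix'],wc=W@tc['tool_from_camera'])
def lines(s,rows,lo0,hi0,g):
    out=[]
    for (a0,a1,b0,b1) in (lo0,hi0):   # col range at first row -> last row
        pts=[]
        for v in rows:
            f=(v-rows[0])/(rows[-1]-rows[0]); a=int(a0+f*(b0-a0)); b=int(a1+f*(b1-a1))
            row=gaussian_filter1d(g[v].astype(float),.7)[a:b]; w=np.clip(np.percentile(row,60)-25-row,0,None)
            if w.sum()>5: k=row.argmin(); sl=slice(max(k-2,0),k+3); w=w[sl]; pts.append((a+(w*np.arange(sl.start,sl.start+len(w))).sum()/w.sum(),v))
        pts=np.array(pts); p=np.polyfit(pts[:,1],pts[:,0],1); k=abs(pts[:,0]-np.polyval(p,pts[:,1]))<1; p=np.polyfit(pts[k,1],pts[k,0],1); out.append((p,k.sum(),len(k)))
    return out
E
python3 - <<'E'
from gap import *
g9=cv2.cvtColor(cv2.imread('pics/w9.png'),cv2.COLOR_BGR2GRAY); g10=cv2.cvtColor(cv2.imread('pics/w10.png'),cv2.COLOR_BGR2GRAY)
M9=np.array([[.9035,.4286,-.004],[.4285,-.9035,-.0029],[-.0049,.0009,-1]]).T; M10=np.array([[.912,.4103,.0004],[.4103,-.912,-.0011],[-.0001,.0012,-1]]).T
s9=mk(None,M9,np.array([.5342,-.1346,.1575])); s10=mk(None,M10,np.array([.5334,-.1354,.0029]))
l9=lines(s9,range(150,202,2),(293,301,299,307),(343,351,335,343),g9)
l10=lines(s10,range(104,170,2),(277,284,284,298),(354,361,340,354),g10)
print(l9,l10)
for z in (.006,.010):
    res=[]
    for s,l,rows,tipoff in ((s9,l9,(152,200),-1.5e-3),(s10,l10,(104,168),0)):
        P=[px2w(s,[(np.polyval(p,v),v) for v in rows],z)[:,:2] for p,_,_ in l]
        d=[(q[0]-q[1])/np.linalg.norm(q[0]-q[1]) for q in P]; b=d[0]+d[1]; b/=np.linalg.norm(b); n=np.array([-b[1],b[0]])
        tip=px2w(s10,[(320,100.5)],z)[0,:2]
        at=(tip@b+tipoff)
        e=[q[0]+dd*(at-q[0]@b)/(dd@b) for q,dd in zip(P,d)]
        ang=np.arccos(d[0]@d[1]); print(z,'angle',ang,'gap',np.linalg.norm(e[0]-e[1]),'tip mid',(e[0]+e[1])/2,'bearing',np.degrees(np.arctan2(b[1],b[0])))
    M=M10;m=(e[0]+e[1])/2; print('in tool',M.T@(np.r_[m,z]-[.5334,-.1354,.0029]))
E
```

```text
Traceback (most recent call last):
  File "gap.py", line 14, in lines
    pts=np.array(pts); p=np.polyfit(pts[:,1],pts[:,0],1); k=abs(pts[:,0]-np.polyval(p,pts[:,1]))<1; p=np.polyfit(pts[k,1],pts[k,0],1); out.append((p,k.sum(),len(k)))
                                    ~~~^^^^^
IndexError: too many indices for array: array is 1-dimensional, but 2 were indexed
```

```bash
sed -i 's/-25-row/-8-row/' gap.py
cat > gg.py <<'E'
from gap import *
g9=cv2.cvtColor(cv2.imread('pics/w9.png'),cv2.COLOR_BGR2GRAY); g10=cv2.cvtColor(cv2.imread('pics/w10.png'),cv2.COLOR_BGR2GRAY)
M9=np.array([[.9035,.4286,-.004],[.4285,-.9035,-.0029],[-.0049,.0009,-1]]).T; M10=np.array([[.912,.4103,.0004],[.4103,-.912,-.0011],[-.0001,.0012,-1]]).T
s9=mk(None,M9,np.array([.5342,-.1346,.1575])); s10=mk(None,M10,np.array([.5334,-.1354,.0029]))
l9=lines(s9,range(150,202,2),(293,301,299,307),(343,351,335,343),g9)
l10=lines(s10,range(104,170,2),(277,284,284,298),(354,361,340,354),g10)
print(l9,l10)
for z in (.006,.010):
    for s,l,rows,tipoff in ((s9,l9,(152,200),-1.5e-3),(s10,l10,(104,168),0)):
        P=[px2w(s,[(np.polyval(p,v),v) for v in rows],z)[:,:2] for p,_,_ in l]
        d=[(q[0]-q[1])/np.linalg.norm(q[0]-q[1]) for q in P]; b=d[0]+d[1]; b/=np.linalg.norm(b)
        at=px2w(s10,[(320,100.5)],z)[0,:2]@b+tipoff
        e=[q[0]+dd*(at-q[0]@b)/(dd@b) for q,dd in zip(P,d)]
        print(z,'angle',np.arccos(d[0]@d[1]),'gap',np.linalg.norm(e[0]-e[1]),'tip mid',(e[0]+e[1])/2,'bearing',np.degrees(np.arctan2(b[1],b[0])))
    m=(e[0]+e[1])/2; print('in tool',M10.T@(np.r_[m,z]-[.5334,-.1354,.0029]))
E
python3 gg.py
```

```text
[(array([  0.1264, 277.5443]), np.int64(26), 26), (array([ -0.1783, 374.0781]), np.int64(25), 25)] [(array([  0.1043, 269.2023]), np.int64(33), 33), (array([ -0.1063, 369.3407]), np.int64(32), 32)]
0.006 angle 0.2648461063305306 gap 0.05028741429799134 tip mid [ 0.6153 -0.0991] bearing 24.013299686992347
0.006 angle 0.1539556879975751 gap 0.030869260351508186 tip mid [ 0.6165 -0.0982] bearing 24.15511613924919
in tool [ 0.091   0.0002 -0.0031]
0.01 angle 0.2648461063305306 gap 0.04956519850478119 tip mid [ 0.615  -0.0992] bearing 24.013299686992347
0.01 angle 0.15395568799757728 gap 0.030008870779341744 tip mid [ 0.6163 -0.0983] bearing 24.15511613924921
in tool [ 0.0908  0.0002 -0.0071]
```

```bash
python3 -m pendant '[[0.405,[0,0,10],[0,0,0]],[0.405,[0,0,10],[0,0,0]],[0.405,[0,0,6],[0,0,0]],[0.405,[0,0,0],[0,0,0]],[0.405,[0,0,0],[0,0,0]]]' |grep -E "tool_pos|opening|finger"
python3 - <<'E'
from h import *
show()
s=snap('wrist');cv2.imwrite('pics/w12.png',s['img'][...,::-1])
go([.4548,.0562,.024],rot(-15,0),1)
g=cv2.cvtColor(s['img'],cv2.COLOR_RGB2GRAY)
M=R.from_quat(s['st']['eef_rot']).as_matrix();T=s['st']['tool_pos']
for z in (-.0031,-.0071): print('tips',w2px(s,T+np.array([[.091,-.015,z],[.091,.0151,z]])@M.T))
print(w2px(s,[[.4784,.1441,.018]]))
for v in range(92,124,2): print(v,g[v,268:296].tolist(),'|',g[v,346:374].tolist())
E
```

```text
tool_pos: [0.4521, 0.0554, 0.032]
opening: 0.3
finger_force: 6.8
t 27.98 q [-0.1735  0.8858 -0.0794  2.2049  0.854   0.0803 -1.3367] pos [0.4521 0.0554 0.032 ] 
x [0.2576 0.9662 0.0007] y [ 0.9662 -0.2576 -0.0007] z [-0.0005  0.0009 -1.    ] open 0.2997 F [-0.1996 -0.1296 -1.1293] g 6.83
total mm [1.5 2.4 8.1] deg [-0.  -0.1  0.1] | row x1: [1.5 2.4 8.1] [-0.03 -0.06  0.07]
tips [[280.2656 100.6029]
 [357.2868 100.5966]]
tips [[279.1254  99.8879]
 [358.4036  99.8814]]
[[324.653   99.5609]]
92 [238, 239, 241, 240, 239, 240, 239, 238, 240, 240, 238, 240, 240, 239, 240, 239, 240, 240, 241, 239, 241, 241, 240, 215, 161, 166, 171, 165] | [160, 162, 164, 163, 164, 164, 164, 162, 161, 162, 165, 160, 197, 244, 242, 240, 241, 240, 240, 239, 240, 239, 240, 240, 240, 240, 239, 239]
94 [239, 241, 239, 240, 239, 239, 242, 239, 240, 239, 240, 240, 240, 240, 239, 240, 240, 240, 240, 240, 241, 241, 236, 176, 167, 169, 169, 166] | [165, 164, 165, 162, 167, 168, 167, 163, 160, 164, 164, 160, 176, 225, 241, 240, 241, 240, 241, 239, 240, 240, 240, 240, 239, 239, 239, 239]
96 [240, 239, 240, 240, 240, 23
[... 3284 characters left out ...]
67, 164, 166, 165, 161, 154, 171, 164, 105, 140, 237, 244, 242, 240, 230, 223, 243, 242, 240, 240, 241, 239, 241, 240, 240, 240]
120 [241, 239, 239, 241, 240, 240, 243, 236, 226, 241, 240, 243, 240, 186, 70, 139, 181, 195, 194, 197, 198, 199, 194, 216, 242, 242, 240, 242] | [167, 168, 166, 167, 163, 162, 194, 239, 248, 235, 81, 164, 245, 242, 241, 239, 227, 219, 242, 240, 241, 239, 240, 240, 241, 240, 239, 239]
122 [240, 241, 240, 240, 240, 240, 242, 236, 225, 241, 241, 242, 240, 204, 68, 125, 179, 183, 201, 198, 199, 199, 200, 218, 243, 240, 242, 241] | [166, 167, 164, 164, 169, 218, 246, 242, 243, 226, 74, 180, 246, 241, 240, 237, 223, 212, 242, 241, 240, 240, 240, 241, 239, 239, 240, 240]
```

```bash
python3 -m pendant '[[0.405,[1.5,2.4,4],[0,0,0]],[0.405,[0,0,2.5],[0,0,0]],[0.405,[0,0,2],[0,0,0]],[0.405,[0,0,0],[0,0,0]],[0.405,[0,0,0],[0,0,0]],[0.405,[0,0,0],[0,0,0]]]'
python3 - <<'E'
from h import *
show()
go([.4548,.0562,.0229],rot(-15,0),1)
s=snap('wrist');im=s['img']; cv2.imwrite('pics/w13.png',im[...,::-1])
g=cv2.cvtColor(im,cv2.COLOR_RGB2GRAY)
M=R.from_quat(s['st']['eef_rot']).as_matrix();T=s['st']['tool_pos']
tp=w2px(s,T+np.array([[.0908,-.015,-.0031],[.0908,.0152,-.0031]])@M.T); print(tp)
u=np.linspace(0,2*np.pi,80);z=w2px(s,np.c_[.4784+.015*np.cos(u),.1441+.015*np.sin(u),u*0+.018])
b=im.copy(); cv2.polylines(b,[z.round().astype(int)],True,(255,0,0),1)
for p in tp: cv2.circle(b,tuple(p.round().astype(int)),1,(0,255,0),-1)
c=np.hstack([cv2.resize(x[40:180,255:385],(390,420),interpolation=cv2.INTER_CUBIC) for x in (im,b)]); cv2.imwrite('pics/w13c.png',c[...,::-1])
E
```

```text
clock: 28.78
tool_pos: [0.4548, 0.0562, 0.0236]
eef_rot: [0.793, 0.609, 0.0, -0.001]
contact_force: [-0.2, 0.5, -0.8]
opening: 0.3
finger_force: 6.8
t 28.77 q [-0.1841  0.9047 -0.0628  2.1977  0.8764  0.0628 -1.359 ] pos [0.4548 0.0562 0.0236] 
x [0.2577 0.9662 0.0009] y [ 0.9662 -0.2577 -0.0006] z [-0.0004  0.001  -1.    ] open 0.3001 F [-0.2232  0.4559 -0.8102] g 6.83
total mm [0.  0.  0.7] deg [-0.  -0.1  0.1] | row x1: [0.  0.  0.7] [-0.03 -0.05  0.06]
[[280.284  101.1532]
 [357.5249 101.1469]]
```

View pics/w13c.png

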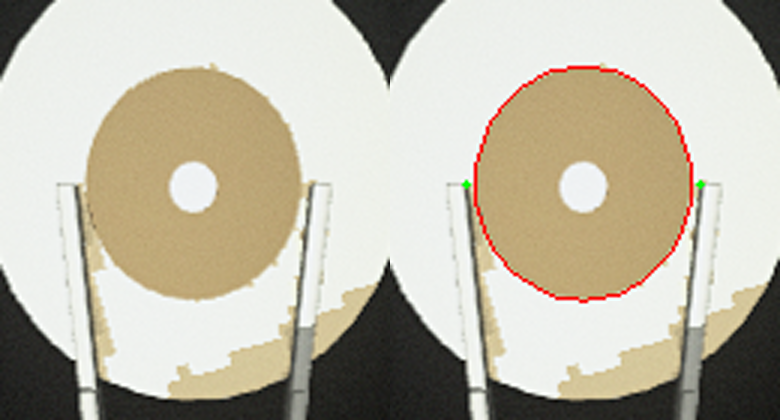

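The calipers' points (inner edges at crop (80,185) and (312,185)) flank the zone, whose centre is at (193,187). I'll lower about 1.7 mm and nudge 0.3 mm.

```bash
python3 -m pendant '[[0.405,[0.3,-0.3,1],[0,0,0]],[0.405,[0,0,0.7],[0,0,0]],[0.405,[0,0,0],[0,0,0]],[0.405,[0,0,0],[0,0,0]],[0.405,[0,0,0],[0,0,0]],[0.405,[0,0,0],[0,0,0]],[0.405,[0,0,0],[0,0,0]],[0.405,[0,0,0],[0,0,0]]]'
python3 - <<'E'
from h import *
show()
s=snap('wrist'); g=cv2.cvtColor(s['img'],cv2.COLOR_RGB2GRAY)
for v in (100,102,104,108): print(v,g[v,276:294].tolist(),'|',g[v,348:366].tolist())
p=[w2px(s,[[.4784,.1441,.018]])[0]];print(p)
E
```

```text
clock: 29.82
tool_pos: [0.4546, 0.0565, 0.0218]
eef_rot: [0.793, 0.609, 0.0, -0.001]
contact_force: [1.0, -0.1, -0.8]
opening: 0.301
finger_force: 6.8
t 29.82 q [-0.1882  0.9086 -0.0574  2.1984  0.8939  0.0567 -1.3774] pos [0.4546 0.0565 0.0218] 
x [0.2578 0.9662 0.0008] y [ 0.9662 -0.2578 -0.0006] z [-0.0004  0.001  -1.    ] open 0.3015 F [ 0.9774 -0.071  -0.7918] g 6.83
100 [237, 237, 238, 238, 242, 243, 243, 237, 164, 167, 166, 168, 168, 170, 169, 170, 171, 173] | [162, 166, 164, 168, 160, 167, 168, 159, 198, 243, 241, 238, 231, 213, 239, 238, 239, 238]
102 [241, 244, 241, 187, 82, 155, 218, 233, 164, 170, 168, 169, 167, 170, 168, 167, 169, 168] | [165, 168, 166, 168, 167, 162, 160, 166, 175, 189, 117, 164, 246, 244, 243, 238, 227, 222]
104 [241, 242, 241, 211, 85, 136, 204, 195, 170, 171, 169, 170, 169, 172, 171, 172, 169, 169] | [166, 162, 161, 165, 162, 164, 162, 163, 176, 186, 86, 193, 246, 241, 242, 238, 221, 212]
108 [242, 242, 243, 239, 170, 89, 165, 189, 152, 170, 170, 168, 171, 170, 168, 170, 171, 171] | [164, 167, 164, 168, 160, 165, 160, 191, 235, 175, 134, 235, 244, 242, 240, 230, 221, 243]
[array([319.7082, 102.4042])]
```

```bash
python3 -m pendant '[[0.405,[0,0.2,0],[0,0,0]],[0.405,[0,0,0],[0,0,0]],[0.405,[0,0,0],[0,0,0]],[0.405,[0,0,0],[0,0,0]]]'|grep -E "opening|pos"; python3 -c "
from plant import r
print(r.finish_job())"
```

```text
tool_pos: [0.4548, 0.0565, 0.0218]
opening: 0.301
the job is handed in; nothing more can be done
None
```

I turned the dish base up on the plate and handed in holding the calipers about 4 mm above it, points over the zone's edges and about 30 mm apart by my measurements (roughly ±1 mm), about 30 s in; the hand-in returned no verdict.

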